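# Lay the forming block on the sloped rest under the lamp

### The job

Get the grooved wooden forming block ready for work: push it up to the steel edge of the sloped rest and tip it over that edge so that it lies on the slope with its grooved face up, then push it up the slope, in under the lamp bar, and leave it lying squarely against the stop at the top. Do not lift the block off the bench and the rest, do not knock the lamp bar, and leave the glass, the dish and the cup where they are.

Things in the scene. Friction and masses are not known exactly. Their poses are not given: they have to be found in the camera images.
- forming_block: hardwood block 76 (own x) by 92 (y) by 120 mm (z), 0.45 to 0.8 kg. Origin: centre of its underside as it first stands on end, z up, 14 to 28 mm before the rest's steel edge, up to 0.15 rad askew to it. Own -x face, to the robot at first, has two grooves 18 and 12 mm wide along z at y = -26 and +29 mm, plain between. Lying as wanted, own z points up the slope and own -x points up
- block_head (a point): centre of the upper 76x92 end of the forming block (own z = 120 mm): the end that must finally meet the stop
- block_toe (a point): middle of the block's lower edge nearest the rest (own x = +38 mm, z = 0): the edge it pivots on
- slope_rest: fixed wooden wedge 114 mm wide. Origin: at bench height, middle of its front face, a steel edge 12 mm high; own x points up the slope, z up. From the top of that edge the surface rises at 8 degrees: height = 12 mm + 0.1405 x. A dark steel stop, square to the slope and 30 mm high, ends it 200 mm along. The block stays on the slope by friction
- stop_face (a point): the point 38 mm straight off the slope, at its middle, in the plane of the stop's face: where block_head lies when the block is right home (in the rest's frame x = 193 mm, z = 77 mm); its axes are those of the rest
- lamp_bar: fixed aluminium bar lamp across the slope, 36 mm deep (rest's x), 200 mm long. Origin: middle of its underside, 185 mm above the bench, at the rest's x = 67.5 mm (front face 49.5 mm); top 211 mm, knobs 218 mm. Two posts 12 mm thick, 87 mm either side. The block's near end finishes under it at x = 74 to 79 mm, so the tool must lean, fingers ahead and down, 25 to 50 degrees from vertical
- pickle_glass: clear glass tumbler, 81 mm wide and 93 mm high, standing left of and behind the rest; origin at the centre of its underside
- watch_dish: white porcelain dish upside down, 84 mm wide, 18 mm high, behind the stop; origin at the centre of its underside
- crucible_cup: cream beaker, 47 mm wide, 44 mm high, left of the rest; origin at the centre of its underside
Not all that is in view belongs to the job. Of the things that look like the forming_block, the larger one is meant.

How it is judged:
On the way:
1. the block has been tipped over the steel edge and lies on the slope, grooved face up (angle between forming_block's own x axis and vertical above 2.84 rad), for 0.2 s.
At the end, for the whole second after the job is handed in: The forming block lies at rest on the slope, grooved face up (within about 9 degrees of the slope), its upper end within 10 mm of the stop, turned less than about 9 degrees from square and less than 25 mm off the middle of the slope (angle between forming_block's own x axis and vertical above 2.84 rad and angle between the z axis of forming_block and the x axis of slope_rest, either way round below 0.22 rad and x of block_head in the frame of slope_rest above 0.183 m and z of block_head in the frame of slope_rest below 0.09 m and y of block_head in the frame of slope_rest between -0.025 and 0.025 m and linear speed of forming_block below 0.01 m/s and angular speed of forming_block below 0.1 rad/s); the robot touches nothing.
It fails at once if the block is lifted: its toe edge more than 55 mm above the bench (height (world z) of block_toe above 0.055 m).
It fails at once if the robot knocks the lamp bar (over 5 N) (contact force between any of the arm, the fingers and lamp_bar above 5 N).
It fails at once if the glass, the dish or the cup is moved by more than 20 mm (distance of any of pickle_glass, watch_dish, crucible_cup from where it was at the start of the episode above 0.02 m).
It also fails if it takes over 46 s, if anything falls off the work surface, if the arm or the gripper's body presses on something with over 40 N, if the wrist force passes 120 N, or if a joint passes its speed limit or range.

### The arm

A 7-joint arm with a two-finger parallel gripper is mounted at the origin on a cart in front of the work surface, level with it; the furniture and walls round the work are solid. World frame = base frame: x ahead of the robot, y to its left, z up, the work surface at z = 0. Lengths are in m, angles in rad, forces in N, time in s.
With the tool pointing down it reaches from about 0.4 to 0.85 m from the base axis. Payload 4.5 kg.
Tool frame: the origin (TCP) lies between the finger pads; the fingertips stand 19 mm ahead of it and the grasp point (between the pads) is the TCP; z points along the fingers, y is the direction in which the jaws open and shut (so a half turn about z gives the same grasp; the last joint's range is limited). The gripper opens to 88 mm and grips with 3 to 60 N. Pads are 18 mm wide; open, the fingers measure 123 mm over their backs; the gripper's body (75 mm by 187 mm) begins 45 mm behind the grasp point.
Start: joints at [1.192, 0.689, -0.195, 1.565, 0.157, 0.902, -0.215], TCP at [0.251, -0.573, 0.258] pointing down, gripper open.
Joint ranges: [-3.01, 3.01], [-0.46, 2.08], [-1.47, 1.51], [0.13, 2.56], [-1, 4.14], [0.04, 2.09], [-2.66, 2.66]. Speed limits (rad/s): [2.57, 2.57, 3.14, 3.14, 3.14, 3.14, 3.14].

### API

Orientations are given as a unit quaternion [x, y, z, w].
In Python, from plant import status, snapshot, finish_job, cut_out, tip_of gives the robot as it stands. The module is installed in compiled form; this text tells all that it offers.
- The arm moves only by the tool carry_out, never from a script. Its arguments are lists of equal length, an entry for each row: "linear": the shift along the world's x, y, z in m, a list of three; "roll": the turn about the world's z in rad. A call has 1 to 8 rows; each row is the pose to reach, as a shift and turn from the pose measured when the call began; what a row does not reach only later rows make up. A row lasts 1/12 s, in which the tool goes at most 41.7 mm and 7.16 degrees, less where a joint would pass 70% of its speed; a pose out of reach is approached as far as the arm can. A call with a gripper value outside its range is refused whole. "gripper" is the opening, from 0 (shut) to 1 (fully open), set as the call begins (left out, the last holds). The fingers move at their own pace and stop on an object; "grip_force" is the grip in N (left out, the last holds). Time passes only in rows, so rows that repeat a pose let the fingers close. It gives the time, the measured TCP pose, the force and the opening at its end, in the units of the state.
- status.get_state(): the state, without advancing time (a new reading comes with each control period).
- snapshot(name): name is "scene" or "side" or "wrist"; returns a dict with "img" (420x560x3 uint8, red, green, blue), "range_z" (420x560 float32, m along the optical axis (not along the pixel's ray), 0 where there is no reading), "fx", "fy", "cx", "cy" (pixels), "k1" (the pictures are not rectified: a ray, as slopes to the right and down, at radius r is drawn at 1 + k1 r^2 times it, then the intrinsics apply), "world_from_camera" (4x4, takes a point from camera to world coordinates). Camera axes: x right, y down, z forward; pixel columns grow to the right and rows downward; lengths in m; the calibration is good to about 2 mm. A picture is of the moment at which its call begins.
- finish_job(): hands the job in, once; it reports no verdict.
Trained networks look in a picture, given as the dict that the camera call returned (one of the last four; its "shot" number tells which), for a name from the list of things; names that differ only in an ending like _2 or _b are one class to them, and where a whole thing is asked for, a point or a joint stands for the part that bears it (a point fixed in the world has none). Each returns a list of dicts, best first, with "confidence" (0 to 1); they miss things now and then, are a little off and sometimes report something else, mostly with a low value. They report only what shows in the picture. A call takes as long as a camera call. They do not tell look-alikes from the thing itself.
- cut_out(picture, query): "region" (420x560 bool, what is visible of it) and "pixel" ([column, row] in pixels, amid what is visible of it).
- tip_of(picture, query): "pixel" ([column, row] in pixels: a listed point, or the origin of a listed thing).
The state is a dict: "clock": time; "q": joint angles; "qd": joint speeds; "joint_torque": joint torques, N m; "tool_pos": TCP position; "eef_rot": TCP orientation; "contact_force": force on the tool from outside, world axes, zero at the start; "moment": the same for the moment, N m; "opening": opening from 0.0 (shut) to 1.0 (fully open).
Only numpy, scipy, OpenCV 4.12 (cv2) and the standard library are available. Lean on these libraries where they do the work, as an engineer would, in place of code of your own. Each camera call takes 0.05 s, during which the arm holds its last target.

## Working session

There is one attempt and no reset: what is moved stays moved. The work goes in short steps, Python scripts to look and compute and a tool call to move; the robot and the scene stay as the last step left them, time stands still between calls to the robot, and variables do not carry over. Pictures are saved under pics/ and viewed, and the job is handed in when it is done.

Besides the shell and the picture viewer there is one more tool, called after "Call:" as name([rows], argument=value, ...), one row to a line, values as JSON. carry_out: Moves the arm, as the interface text tells. Its arguments: {"type":"object","properties":{"linear":{"type":"array"},"roll":{"type":"array"},"gripper":{"type":"number"},"grip_force":{"type":"number"}},"required":["linear","roll"]}

```bash
mkdir -p pics; ls; python3 - <<'E'
from plant import status, snapshot
import cv2
print(status.get_state())
for n in ["scene","side","wrist"]:
    s=snapshot(n); cv2.imwrite(f"pics/{n}0.png",s["img"][:,:,::-1])
    print(n,s["fx"],s["cx"],s["cy"],s["k1"],s["world_from_camera"].round(3).tolist())
E
```

```text
pics
{'clock': 0.0, 'q': array([ 1.1918346 ,  0.6899563 , -0.19451654,  1.56633872,  0.15730159,
        0.90245777, -0.21510115]), 'qd': array([-0.00088267,  0.00043047, -0.00098598,  0.00033455, -0.00203252,
       -0.00065146,  0.00052149]), 'joint_torque': array([ 1.14970530e-04, -5.27562439e+01, -1.26678865e+00, -1.53433585e+01,
       -5.25286503e-02,  6.42881845e-03,  1.58495814e-04]), 'tool_pos': array([ 0.25043933, -0.57199456,  0.25692874]), 'eef_rot': array([ 9.78769803e-01,  2.04960704e-01, -2.41996968e-04, -8.50569027e-04]), 'contact_force': array([-0.75519564,  0.57585643, -0.45306927]), 'moment': array([-0.06991717,  0.03214707,  0.01770686]), 'opening': 0.9993889344745409}
scene 509.7080786751979 278.3330994337206 206.40283742236105 -0.16224134405824944 [[-0.807, -0.344, 0.48, 0.032], [-0.59, 0.466, -0.659, 0.663], [0.003, -0.815, -0.579, 0.792], [0.0, 0.0, 0.0, 1.0]]
side 513.648452405442 275.4586938158991 209.75452620481505 0.031261906827781266 [[-0.854, -0.285, 0.436, 0.2], [-0.521, 0.462, -0.718, 0.555], [0.003, -0.84, -0.543, 0.649], [0.0, 0.0, 0.0, 1.0]]
wrist 319.56686099499706 280.68136514248783 203.81009164296748 -0.06385467506141698 [[0.401, -0.883, -0.243, 0.313], [-0.916, -0.387, -0.105, -0.545], [-0.001, 0.265, -0.964, 0.383], [0.0, 0.0, 0.0, 1.0]]
```

View pics/scene0.png

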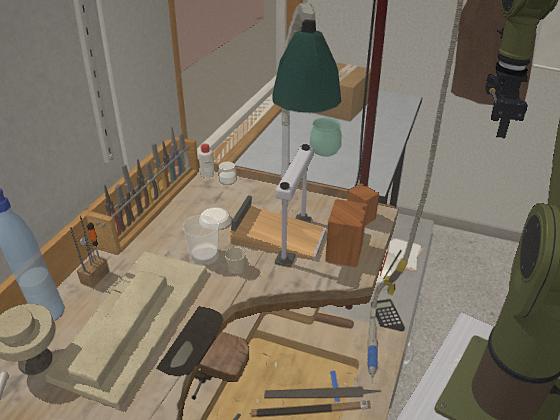

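View pics/side0.png

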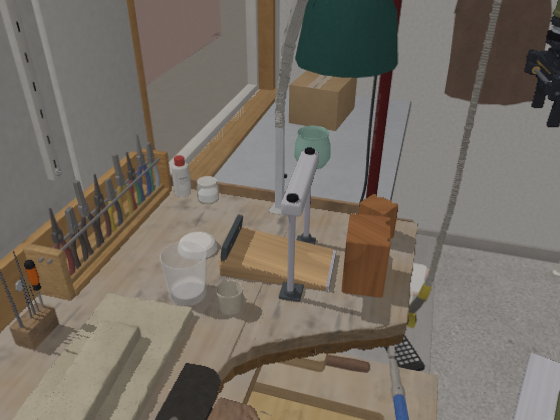

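View pics/wrist0.png

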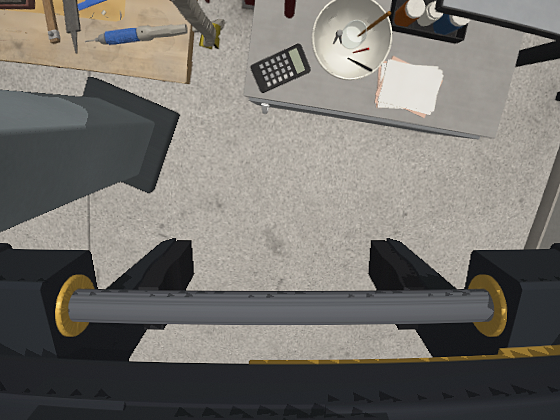

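```bash
cat > h.py <<'E'
import numpy as np, cv2
from plant import status, snapshot, cut_out, tip_of
def pts(s):
    h,w=s["range_z"].shape
    u,v=np.meshgrid(np.arange(w),np.arange(h))
    return unp(s,u,v,s["range_z"])
def unp(s,u,v,z):
    xd=(np.asarray(u,float)-s["cx"])/s["fx"]; yd=(np.asarray(v,float)-s["cy"])/s["fy"]
    rd=np.hypot(xd,yd); r=rd.copy()
    for _ in range(20): r=rd/(1+s["k1"]*r*r)
    f=np.where(rd>0,r/np.maximum(rd,1e-9),1)
    P=np.stack([xd*f*z,yd*f*z,np.asarray(z)*np.ones_like(xd)],-1)
    M=s["world_from_camera"]; return P@M[:3,:3].T+M[:3,3]
def proj(s,P):
    M=np.linalg.inv(s["world_from_camera"]); c=np.asarray(P)@M[:3,:3].T+M[:3,3]
    a=c[...,:2]/c[...,2:]; r2=(a**2).sum(-1,keepdims=True); a=a*(1+s["k1"]*r2)
    return a*[s["fx"],s["fy"]]+[s["cx"],s["cy"]]
E
python3 - <<'E'
from h import *
for n in ["scene","side"]:
    s=snapshot(n); P=pts(s)
    for q in ["forming_block","slope_rest","lamp_bar","pickle_glass","watch_dish","crucible_cup"]:
        for r in cut_out(s,q)[:3]:
            m=r["region"]&(s["range_z"]>0); X=P[m]
            print(n,q,round(r["confidence"],2),np.round(r["pixel"]),m.sum(),np.percentile(X,[2,50,98],axis=0).round(3).tolist() if m.sum() else '')
    for q in ["block_head","block_toe","stop_face","slope_rest","lamp_bar","forming_block"]:
        for r in tip_of(s,q)[:2]:
            u,v=np.round(r["pixel"]).astype(int); print(n,q,round(r["confidence"],2),(u,v),P[v,u].round(3))
    np.savez(f"/tmp/{n}.npz",**{k:v for k,v in s.items()})
    im=cv2.resize(s["img"][150:300,180:430],None,fx=3,fy=3,interpolation=cv2.INTER_CUBIC)
    cv2.imwrite(f"pics/{n}crop.png",im[:,:,::-1])
E
```

```text
scene forming_block 0.79 [366. 199.] 694 [[0.439, -0.348, 0.003], [0.466, -0.318, 0.076], [0.519, -0.231, 0.087]]
scene forming_block 0.68 [345. 233.] 2270 [[0.402, -0.224, 0.001], [0.438, -0.143, 0.091], [0.487, -0.124, 0.122]]
scene slope_rest 0.57 [284. 225.] 5080 [[0.509, -0.228, 0.003], [0.588, -0.115, 0.031], [0.704, -0.049, 0.213]]
scene lamp_bar 0.92 [293. 186.] 1669 [[0.529, -0.347, -0.001], [0.563, -0.121, 0.201], [0.692, -0.051, 0.217]]
scene lamp_bar 0.44 [201. 238.] 1545 [[0.672, -0.01, 0.002], [0.703, 0.036, 0.061], [0.75, 0.068, 0.092]]
scene pickle_glass 0.85 [202. 237.] 1558 [[0.672, -0.01, 0.001], [0.703, 0.036, 0.061], [0.751, 0.068, 0.092]]
scene watch_dish 0.73 [220. 216.] 320 [[0.745, -0.125, 0.0], [0.77, -0.098, 0.016], [0.815, -0.076, 0.02]]
scene crucible_cup 0.97 [234. 262.] 498 [[0.6, -0.043, -0.0], [0.622, 0.019, 0.026], [0.651, 0.04, 0.044]]
scene block_head 0.73 (np.int64(365), np.int64(192)) [ 0.481 -0.325  0.083]
scene block_head 0.66 (np.int64(348), np.int64(216)) [ 0.442 -0.165  0.12 ]
scene block_toe 0.76 (np.int64(353), np.int64(221)) [ 0.424 -0.15
[... 1168 characters left out ...]
crucible_cup 0.54 [366. 254.] 3477 [[0.402, -0.22, 0.004], [0.44, -0.143, 0.094], [0.485, -0.125, 0.122]]
side block_head 0.69 (np.int64(370), np.int64(230)) [ 0.446 -0.174  0.121]
side block_head 0.68 (np.int64(380), np.int64(204)) [ 0.483 -0.326  0.082]
side block_toe 0.32 (np.int64(296), np.int64(188)) [ 0.559 -0.102  0.209]
side stop_face 0.68 (np.int64(234), np.int64(229)) [ 0.698 -0.107  0.071]
side slope_rest 0.97 (np.int64(333), np.int64(275)) [ 0.504 -0.162 -0.   ]
side slope_rest 0.58 (np.int64(230), np.int64(304)) [0.61  0.032 0.028]
side lamp_bar 0.7 (np.int64(299), np.int64(188)) [ 0.552 -0.1    0.212]
side forming_block 0.57 (np.int64(365), np.int64(276)) [ 0.432 -0.137  0.048]
```

View pics/sidecrop.png

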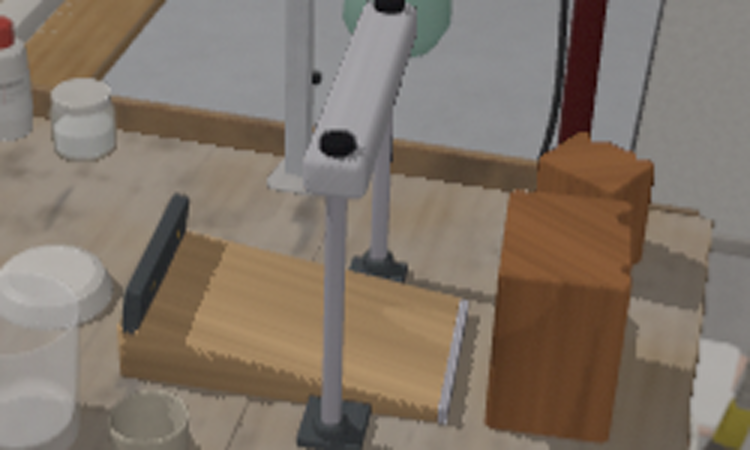

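```bash
python3 - <<'E'
from h import *
from scipy.optimize import least_squares
for n in ["scene","side"]:
    s=dict(np.load(f"/tmp/{n}.npz")); s["fx"],s["fy"],s["cx"],s["cy"],s["k1"]=[float(s[k]) for k in("fx","fy","cx","cy","k1")]
    P=pts(s); X=P[s["range_z"]>0]
    # block faces
    b=X[(X[:,0]>.38)&(X[:,0]<.5)&(X[:,1]>-.25)&(X[:,1]<-.1)]
    top=b[abs(b[:,2]-.121)<.004]
    r=cv2.minAreaRect((top[:,:2]*1000).astype(np.float32)); print(n,"top rect",r)
    side=b[(b[:,2]>.03)&(b[:,2]<.11)]
    # left side face (y ~ +): fit line
    c=side[:,:2].mean(0); _,_,v=np.linalg.svd(side[:,:2]-c); print("side face dir",v[0],np.arctan2(v[0,1],v[0,0]),(side[:,:2]-c)@v[1]@np.ones(len(side))/len(side),np.percentile((side[:,:2]-c)@v[1],[5,50,95]))
    # lamp top
    l=X[(X[:,2]>.2)&(X[:,2]<.214)&(X[:,0]>.5)&(X[:,0]<.65)&(X[:,1]<0)&(X[:,1]>-.3)]
    print("lamp",cv2.minAreaRect((l[:,:2]*1000).astype(np.float32)),l[:,2].mean())
    # stop: points z .045-.07 near
    t=X[(X[:,0]>.66)&(X[:,0]<.74)&(X[:,1]<-.03)&(X[:,1]>-.2)&(X[:,2]>.05)&(X[:,2]<.08)]
    print("stop",cv2.minAreaRect((t[:,:2]*1000).astype(np.float32)),np.percentile(t[:,2],98))
    # slope
    yaw=.25;o=np.array([.505,-.162])
    for it in range(3):
        R=np.array([[np.cos(yaw),-np.sin(yaw)],[np.sin(yaw),np.cos(yaw)]])
        L=(X[:,:2]-o)@R
        m=(abs(X[:,2]-.012-.1405*L[:,0])<.005)&(L[:,0]>.01)&(L[:,0]<.185)&(abs(L[:,1])<.07)
        q=X[m]; rr=cv2.minAreaRect((q[:,:2]*1000).astype(np.float32))
    A=np.c_[q[:,:2],np.ones(len(q))]; g=np.linalg.lstsq(A,q[:,2],rcond=None)[0]; print("slope",rr,"grad",g, np.arctan2(g[1],g[0]),np.hypot(g[0],g[1]),len(q))
E
```

```text
scene top rect ((450.4026794433594, -177.90426635742188), (73.80706024169922, 95.67304992675781), 20.614479064941406)
side face dir [0.77468601 0.63234609] 0.6845779250630809 -7.791125193727883e-17 [-0.01451566  0.00180144  0.01341157]
lamp ((572.3961791992188, -144.7119598388672), (36.03015899658203, 203.4078369140625), 19.273595809936523) 0.20927760137933657
stop ((698.5758056640625, -99.83173370361328), (14.712014198303223, 118.81686401367188), 19.11324119567871) 0.07215328159559932
slope ((599.572998046875, -136.37759399414062), (178.84567260742188, 124.36685943603516), 16.864086151123047) grad [ 0.1338417   0.04256182 -0.0497681 ] 0.30788871247135885 0.1404461099694306 2099
side top rect ((449.7284240722656, -178.56082153320312), (75.8348617553711, 96.5056381225586), 20.066255569458008)
side face dir [-0.9387115  -0.34470381] -2.7896694174685366 1.2639511063338544e-17 [-2.32101559e-03  7.02718458e-05  2.17540365e-03]
lamp ((572.2799682617188, -143.06878662109375), (36.139034271240234, 198.38047790527344), 18.96259307861328) 0.20990483422212858
stop ((698.5794677734375, -103.04397583007812), (13.243467330932617, 115.14778137207031), 18.51816749572754) 0.07248073806163159
slope ((599.7903442382812, -137.85865783691406), (184.1897430419922, 119.4283447265625), 19.258527755737305) grad [ 0.13407326  0.03965412 -0.04933577] 0.28756658581811867 0.13981447515233697 3245
```

Call:
carry_out([
  [0,0,0.04],
  [0,0,0.08],
  [0,0,0.12],
  [0,0,0.16],
  [0,0,0.2],
  [0,0,0.24],
  [0,0,0.28],
  [0,0,0.32],
], roll=[0,0,0,0,0,0,0,0], gripper=0)

```text
clock: 2.12
tool_pos: [0.2503, -0.5718, 0.5802]
eef_rot: [0.979, 0.205, 0.0, 0.0]
contact_force: [0.2, -1.4, 0.0]
opening: 0.419
```

```bash
cat > st.py <<'E'
from h import *
from scipy.spatial.transform import Rotation as R
s=status.get_state(); M=R.from_quat(s["eef_rot"]).as_matrix()
z=M[:,2];y=M[:,1]
print("t",round(s["clock"],2),"q",s["q"].round(3),"pos",s["tool_pos"].round(4),"F",s["contact_force"].round(1),"op",round(s["opening"],2))
print("toolz",z.round(3),"lean deg",np.degrees(np.arccos(-z[2])).round(1),"heading",np.arctan2(z[1],z[0]).round(3),"tooly",y.round(3), "yhead",np.arctan2(y[1],y[0]).round(3))
YW=0.331; o=np.array([.5085,-.1657]); d=s["tool_pos"][:2]-o
c,sn=np.cos(YW),np.sin(YW); print("tcp in rest", (c*d[0]+sn*d[1]).round(4),(-sn*d[0]+c*d[1]).round(4),s["tool_pos"][2].round(4))
tip=s["tool_pos"]+.019*z; d=tip[:2]-o; print("tip in rest", (c*d[0]+sn*d[1]).round(4),(-sn*d[0]+c*d[1]).round(4),tip[2].round(4))
E
python3 st.py
```

```text
t 2.12 q [ 1.167  0.526 -0.192  0.889  0.098  1.733 -0.142] pos [ 0.2503 -0.5718  0.5802] F [ 0.2 -1.4  0. ] op 0.42
toolz [ 0.    -0.001 -1.   ] lean deg 0.0 heading -1.095 tooly [ 0.401 -0.916  0.001] yhead -1.158
tcp in rest -0.3761 -0.3002 0.5802
tip in rest -0.3761 -0.3002 0.5612
```

Call:
carry_out([
  [0,0,0.04],
  [0,0,0.08],
  [0,0,0.12],
  [0,0,0.16],
  [0,0,0.2],
  [0,0,0.2],
  [0,0,0.2],
  [0,0,0.2],
], roll=[0,0,0,0,0,0,0,0])

```text
clock: 2.78
tool_pos: [0.2351, -0.537, 0.7126]
eef_rot: [0.979, 0.205, 0.004, 0.019]
contact_force: [0.8, -0.4, -0.0]
opening: 0.005
```

```bash
python3 st.py
```

```text
t 2.78 q [ 1.003  0.529  0.271  0.495 -0.161  2.089 -0.004] pos [ 0.2351 -0.537   0.7126] F [ 0.8 -0.4 -0. ] op 0.0
toolz [ 0.016 -0.036 -0.999] lean deg 2.3 heading -1.142 tooly [ 0.401 -0.915  0.039] yhead -1.158
tcp in rest -0.3792 -0.2623 0.7126
tip in rest -0.3792 -0.2631 0.6936
```

Call:
carry_out([
  [0.016,-0.036,0.1],
  [0.032,-0.072,0.2],
  [0.04,-0.1,0.3],
  [0.04,-0.1,0.3],
  [0.04,-0.1,0.3],
  [0.04,-0.1,0.3],
  [0.04,-0.1,0.3],
  [0.04,-0.1,0.3],
], roll=[0,0,0,0,0,0,0,0])

```text
clock: 3.45
tool_pos: [0.2254, -0.5192, 0.7374]
eef_rot: [0.978, 0.205, 0.008, 0.037]
contact_force: [-0.5, 0.5, -0.1]
opening: 0.007
```

```bash
python3 st.py
```

```text
t 3.45 q [ 9.910e-01  4.790e-01  2.850e-01  5.080e-01 -1.580e-01  2.089e+00
 -1.000e-03] pos [ 0.2254 -0.5192  0.7374] F [-0.5  0.5 -0.1] op 0.01
toolz [ 0.031 -0.07  -0.997] lean deg 4.4 heading -1.149 tooly [ 0.4   -0.913  0.077] yhead -1.158
tcp in rest -0.3826 -0.2423 0.7374
tip in rest -0.3825 -0.2437 0.7185
```

Call:
carry_out([
  [0.04,-0.1,0.3],
  [0.04,-0.1,0.3],
], roll=[0,0])

```text
clock: 3.62
tool_pos: [0.2235, -0.5167, 0.7531]
eef_rot: [0.977, 0.205, 0.012, 0.056]
contact_force: [0.3, -0.1, 0.2]
opening: 0.007
```

Call:
carry_out([
  [0.0,0.0,0.3],
  [0.0,0.0,0.3],
], roll=[0,0])

```text
clock: 3.78
tool_pos: [0.2136, -0.4941, 0.7774]
eef_rot: [0.976, 0.204, 0.015, 0.074]
contact_force: [-0.2, 0.2, 0.5]
opening: 0.004
```

```bash
python3 st.py
```

```text
t 3.78 q [ 0.967  0.41   0.313  0.502 -0.157  2.089 -0.   ] pos [ 0.2136 -0.4941  0.7774] F [-0.2  0.2  0.5] op 0.0
toolz [ 0.061 -0.138 -0.989] lean deg 8.7 heading -1.158 tooly [ 0.397 -0.905  0.151] yhead -1.158
tcp in rest -0.3856 -0.2147 0.7774
tip in rest -0.3854 -0.2176 0.7586
```

Call:
carry_out([
  [0.0,0.0,0.3],
], roll=[0])

```text
clock: 3.87
tool_pos: [0.2093, -0.4841, 0.7912]
eef_rot: [0.975, 0.204, 0.018, 0.087]
contact_force: [0.6, -0.6, -0.1]
opening: 0.004
```

Call:
carry_out([
  [0.02,-0.05,0.3],
], roll=[0])

```text
clock: 3.95
tool_pos: [0.207, -0.4795, 0.805]
eef_rot: [0.973, 0.204, 0.022, 0.103]
contact_force: [-0.8, -0.2, 0.4]
opening: 0.005
```

Call:
carry_out([
  [0.02,-0.05,0.3],
], roll=[0])

```text
clock: 4.03
tool_pos: [0.2058, -0.4771, 0.8169]
eef_rot: [0.972, 0.203, 0.025, 0.119]
contact_force: [0.1, -0.5, 0.7]
opening: 0.004
```

Call:
carry_out([
  [0.02,-0.05,0.3],
], roll=[0])

```text
clock: 4.12
tool_pos: [0.2046, -0.4746, 0.8287]
eef_rot: [0.97, 0.203, 0.028, 0.134]
contact_force: [-0.3, -0.2, -0.1]
opening: 0.007
```

```bash
python3 st.py
```

```text
t 4.12 q [ 9.410e-01  3.540e-01  3.630e-01  4.380e-01 -1.760e-01  2.089e+00
 -1.000e-03] pos [ 0.2046 -0.4746  0.8287] F [-0.3 -0.2 -0.1] op 0.01
toolz [ 0.109 -0.248 -0.963] lean deg 15.7 heading -1.158 tooly [ 0.386 -0.882  0.271] yhead -1.158
tcp in rest -0.3878 -0.1933 0.8287
tip in rest -0.3874 -0.1985 0.8104
```

Call:
carry_out([
  [0,0,-0.04],
  [0.01,-0.02,-0.08],
  [0.02,-0.04,-0.12],
  [0.02,-0.05,-0.16],
  [0.03,-0.06,-0.2],
  [0.03,-0.07,-0.24],
  [0.04,-0.08,-0.27],
  [0.04,-0.08,-0.27],
], roll=[0.12,0.24,0.36,0.48,0.6,0.72,0.84,0.96])

```text
clock: 4.78
tool_pos: [0.2446, -0.5539, 0.5515]
eef_rot: [0.768, 0.627, 0.088, 0.101]
contact_force: [0.7, 1.3, -0.6]
opening: 0.005
```

Call:
carry_out([
  [0,0,0],
  [0,0,0],
  [0,0,0],
  [0,0,0],
  [0,0,0],
  [0,0,0],
  [0,0,0],
  [0,0,0],
], roll=[0.12,0.24,0.36,0.48,0.6,0.72,0.84,0.96])

```text
clock: 5.45
tool_pos: [0.2442, -0.5547, 0.5514]
eef_rot: [0.39, 0.911, 0.125, 0.049]
contact_force: [-0.3, 1.0, 0.3]
opening: 0.003
```

```bash
python3 st.py
```

```text
t 5.45 q [ 1.245  0.552 -0.095  0.957 -0.202  1.735  1.901] pos [ 0.2442 -0.5547  0.5514] F [-0.3  1.   0.3] op 0.0
toolz [ 0.186  0.19  -0.964] lean deg 15.4 heading 0.795 tooly [0.698 0.665 0.266] yhead 0.761
tcp in rest -0.3764 -0.282 0.5514
tip in rest -0.3718 -0.2798 0.5331
```

Call:
carry_out([
  [0,0,0.05],
  [0,0,0.1],
  [0,0,0.15],
  [0,0,0.2],
], roll=[0,0,0,0])

```text
clock: 5.78
tool_pos: [0.2421, -0.5365, 0.6815]
eef_rot: [0.392, 0.91, 0.114, 0.065]
contact_force: [-0.6, 1.2, -1.0]
opening: 0.004
```

Call:
carry_out([
  [0.02,-0.05,0.3],
], roll=[0])

```text
clock: 5.87
tool_pos: [0.2419, -0.5269, 0.6986]
eef_rot: [0.394, 0.91, 0.107, 0.077]
contact_force: [0.1, 0.2, 0.2]
opening: 0.002
```

Call:
carry_out([
  [0.02,-0.05,0.3],
], roll=[0])

```text
clock: 5.95
tool_pos: [0.2422, -0.5183, 0.7151]
eef_rot: [0.396, 0.909, 0.1, 0.09]
contact_force: [-0.9, 0.9, -0.2]
opening: 0.006
```

Call:
carry_out([
  [0.02,-0.05,0.3],
], roll=[0])

```text
clock: 6.03
tool_pos: [0.2429, -0.5103, 0.7307]
eef_rot: [0.397, 0.907, 0.092, 0.102]
contact_force: [0.1, -1.6, 0.9]
opening: 0.004
```

Call:
carry_out([
  [0.02,-0.05,0.3],
], roll=[0])

```text
clock: 6.12
tool_pos: [0.2437, -0.5027, 0.7458]
eef_rot: [0.399, 0.906, 0.085, 0.114]
contact_force: [-0.5, 0.2, 0.3]
opening: 0.002
```

```bash
python3 st.py
```

```text
t 6.12 q [ 1.272  0.479 -0.272  0.494 -0.17   2.089  1.685] pos [ 0.2437 -0.5027  0.7458] F [-0.5  0.2  0.3] op 0.0
toolz [ 0.275  0.063 -0.959] lean deg 16.4 heading 0.224 tooly [0.704 0.667 0.245] yhead 0.759
tcp in rest -0.3599 -0.2327 0.7458
tip in rest -0.3546 -0.2332 0.7276
```

Call:
carry_out([
  [0,0,-0.02],
  [0,0,-0.02],
  [0,0,-0.0],
  [0,0,0.02],
], roll=[0.12,0.24,0.36,0.48])

```text
clock: 6.45
tool_pos: [0.2417, -0.4807, 0.7237]
eef_rot: [0.174, 0.974, 0.096, 0.106]
contact_force: [-0.0, -0.0, 0.6]
opening: -0.001
```

Call:
carry_out([
  [0.02,-0.05,0.3],
], roll=[0.03])

```text
clock: 6.53
tool_pos: [0.2434, -0.4725, 0.7342]
eef_rot: [0.16, 0.976, 0.09, 0.114]
contact_force: [0.3, -0.4, -0.1]
opening: 0.003
```

Call:
carry_out([
  [0.02,-0.05,0.3],
], roll=[0.03])

```text
clock: 6.62
tool_pos: [0.245, -0.4638, 0.7476]
eef_rot: [0.148, 0.978, 0.081, 0.125]
contact_force: [0.2, -0.4, 0.2]
opening: 0.004
```

Call:
carry_out([
  [0.02,-0.05,0.3],
], roll=[0.03])

```text
clock: 6.7
tool_pos: [0.2469, -0.4561, 0.7603]
eef_rot: [0.135, 0.979, 0.072, 0.136]
contact_force: [0.9, 0.3, -0.0]
opening: 0.005
```

Call:
carry_out([
  [0.02,-0.05,0.3],
], roll=[0.03])

```text
clock: 6.78
tool_pos: [0.2488, -0.4493, 0.7728]
eef_rot: [0.122, 0.979, 0.062, 0.148]
contact_force: [-0.5, 0.2, -0.3]
opening: 0.01
```

```bash
python3 st.py
```

```text
t 6.78 q [ 1.326  0.404 -0.443  0.56  -0.15   2.089  2.164] pos [ 0.2488 -0.4493  0.7728] F [-0.5  0.2 -0.3] op 0.01
toolz [ 0.305  0.086 -0.949] lean deg 18.5 heading 0.274 tooly [0.221 0.962 0.158] yhead 1.345
tcp in rest -0.3377 -0.1838 0.7728
tip in rest -0.3317 -0.1842 0.7547
```

Call:
carry_out([
  [0.02,-0.05,0.3],
], roll=[0])

```text
clock: 6.87
tool_pos: [0.2509, -0.444, 0.7864]
eef_rot: [0.124, 0.978, 0.052, 0.16]
contact_force: [0.4, -0.8, 0.9]
opening: 0.007
```

Call:
carry_out([
  [0.02,-0.05,0.3],
], roll=[0])

```text
clock: 6.95
tool_pos: [0.2529, -0.4388, 0.8002]
eef_rot: [0.126, 0.976, 0.042, 0.172]
contact_force: [0.3, 0.1, 0.2]
opening: 0.001
```

Call:
carry_out([
  [0.02,-0.05,0.3],
], roll=[0])

```text
clock: 7.03
tool_pos: [0.2551, -0.434, 0.8135]
eef_rot: [0.128, 0.974, 0.032, 0.184]
contact_force: [-0.5, -0.7, 0.6]
opening: 0.006
```

Call:
carry_out([
  [0.02,-0.05,0.3],
], roll=[0])

```text
clock: 7.12
tool_pos: [0.2572, -0.4293, 0.8266]
eef_rot: [0.13, 0.972, 0.022, 0.196]
contact_force: [0.0, -0.1, 0.2]
opening: 0.003
```

Call:
carry_out([
  [0.02,-0.05,0.3],
], roll=[0])

```text
clock: 7.2
tool_pos: [0.2593, -0.4248, 0.8394]
eef_rot: [0.132, 0.969, 0.013, 0.208]
contact_force: [-0.0, 0.5, 0.1]
opening: 0.003
```

```bash
python3 st.py
```

```text
t 7.2 q [ 1.298  0.351 -0.431  0.436 -0.188  2.089  2.094] pos [ 0.2593 -0.4248  0.8394] F [-0.   0.5  0.1] op 0.0
toolz [ 0.407 -0.03  -0.913] lean deg 24.1 heading -0.074 tooly [0.25  0.965 0.079] yhead 1.317
tcp in rest -0.3199 -0.164 0.8394
tip in rest -0.3128 -0.1671 0.8221
```

Call:
carry_out([
  [0.02,-0.04,0.3],
], roll=[0])

```text
clock: 7.28
tool_pos: [0.2614, -0.4194, 0.8523]
eef_rot: [0.134, 0.966, 0.004, 0.22]
contact_force: [1.0, -0.3, -0.2]
opening: 0.0
```

Call:
carry_out([
  [0.02,-0.04,0.3],
], roll=[0])

```text
clock: 7.37
tool_pos: [0.2634, -0.4138, 0.8652]
eef_rot: [0.135, 0.963, -0.005, 0.232]
contact_force: [0.2, 0.6, 0.7]
opening: 0.007
```

Call:
carry_out([
  [0.02,-0.04,0.3],
], roll=[0])

```text
clock: 7.45
tool_pos: [0.2653, -0.4085, 0.8778]
eef_rot: [0.137, 0.96, -0.014, 0.245]
contact_force: [0.2, -0.1, -0.1]
opening: 0.007
```

Call:
carry_out([
  [0.02,-0.04,0.3],
], roll=[0])

```text
clock: 7.53
tool_pos: [0.2672, -0.4035, 0.8902]
eef_rot: [0.139, 0.956, -0.023, 0.257]
contact_force: [-0.3, -0.4, -0.1]
opening: 0.004
```

Call:
carry_out([
  [0.02,-0.04,0.3],
], roll=[0])

```text
clock: 7.62
tool_pos: [0.269, -0.3985, 0.9023]
eef_rot: [0.14, 0.952, -0.032, 0.269]
contact_force: [0.6, 0.1, -0.3]
opening: 0.005
```

Call:
carry_out([
  [0.02,-0.04,0.3],
], roll=[0])

```text
clock: 7.7
tool_pos: [0.2706, -0.3938, 0.9142]
eef_rot: [0.141, 0.948, -0.04, 0.282]
contact_force: [-0.4, -0.9, -0.5]
opening: 0.008
```

```bash
python3 st.py
```

```text
t 7.7 q [ 1.212  0.307 -0.291  0.27  -0.296  2.089  2.018] pos [ 0.2706 -0.3938  0.9142] F [-0.4 -0.9 -0.5] op 0.01
toolz [ 0.523 -0.156 -0.838] lean deg 33.1 heading -0.29 tooly [0.291 0.957 0.003] yhead 1.276
tcp in rest -0.2991 -0.1384 0.9142
tip in rest -0.2907 -0.1444 0.8983
```

```bash
cat > fk.py <<'E'
import numpy as np, itertools
from scipy.spatial.transform import Rotation as R
from scipy.optimize import least_squares
D=[([1.1918,.68996,-.19452,1.56634,.1573,.90246,-.2151],[.25044,-.57199,.25693],[.97877,.20496,-.00024,-.00085]),
([1.167,.526,-.192,.889,.098,1.733,-.142],[.2503,-.5718,.5802],[.979,.205,0,0]),
([1.003,.529,.271,.495,-.161,2.089,-.004],[.2351,-.537,.7126],[.979,.205,.004,.019]),
([.941,.354,.363,.438,-.176,2.089,-.001],[.2046,-.4746,.8287],[.97,.203,.028,.134]),
([1.245,.552,-.095,.957,-.202,1.735,1.901],[.2442,-.5547,.5514],[.39,.911,.125,.049]),
([1.272,.479,-.272,.494,-.17,2.089,1.685],[.2437,-.5027,.7458],[.399,.906,.085,.114]),
([1.326,.404,-.443,.56,-.15,2.089,2.164],[.2488,-.4493,.7728],[.122,.979,.062,.148]),
([1.212,.307,-.291,.27,-.296,2.089,2.018],[.2706,-.3938,.9142],[.141,.948,-.04,.282])]
def E(a,t): return R.from_euler(a,t).as_matrix()
def fk(q,p,sg):
    b,f,h,L1,L2,L3,o0,o1,o2,o3=p
    M=E('z',sg[0]*q[0]+b); x=M@np.array([o0,0,h])
    M=M@E('y',q[1])@E('z',sg[1]*q[2]); x=x+M@np.array([o1,0,L1])
    M=M@E('y',q[3]); x=x+M@np.array([o2,0,0])
    M=M@E('z',sg[2]*q[4]); x=x+M@np.array([0,0,L2])
    M=M@E('y',q[5]); x=x+M@np.array([o3,0,0])
    M=M@E('z',sg[3]*q[6]+f); return x+M@np.array([0,0,L3]),M
def res(p,sg):
    o=[]
    for q,x,r in D:
        y,M=fk(q,p,sg); o+=list(y-x)+list(.3*(M-R.from_quat(r).as_matrix()).ravel())
    return np.array(o)
def fit():
    best=None
    for sg in itertools.product([1,-1],repeat=4):
        for b0 in (0,np.pi) if 0 else np.arange(4)*np.pi/2:
          for f0 in np.arange(4)*np.pi/2:
            s=least_squares(res,[b0,f0,.31,.5,.4,.27,0,0,0,0],args=(sg,),max_nfev=60)
            if best is None or s.cost<best[0]: best=(s.cost,s.x,sg)
    return best
if __name__=="__main__":
    b=fit(); print(b[0],b[1].round(4).tolist(),b[2]); print(np.abs(res(b[1],b[2])).max())
    np.savez("/tmp/fk.npz",p=b[1],sg=b[2])
E
python3 fk.py
```

```text
0.00039289075116597275 [-0.0703, 1.5034, 0.3257, 0.5788, 0.3462, 0.2873, -0.005, 0.0174, 0.0038, 0.0196] (-1, -1, -1, -1)
0.011308639947017298
```

```bash
cat > fk2.py <<'E'
import fk, numpy as np
from scipy.optimize import least_squares
z=np.load("/tmp/fk.npz"); p0=z["p"]; sg=z["sg"]
def res(P,D=fk.D):
    o=[]
    for q,x,r in D:
        y,M=FK(q,P); o+=list(y-x)+list(.3*(M-fk.R.from_quat(r).as_matrix()).ravel())
    return np.array(o)
def FK(q,P):
    p=P[:10]; off=np.r_[0,P[10:15],0]; y,M=fk.fk(np.array(q)+off,p,sg); return y,M
if __name__=="__main__":
    s=least_squares(lambda P: np.r_[res(P),1e-3*P[6:15]],np.r_[p0,np.zeros(5)]); print(s.cost,s.x.round(3).tolist(),np.abs(res(s.x)).max()); np.save("/tmp/P.npy",s.x)
    print(res(s.x).reshape(8,12)[:,:3].round(4))
E
python3 fk2.py
```

```text
0.00028987979960408574 [-0.077, 1.497, 0.332, 0.568, 0.347, 0.288, -0.002, 0.016, -0.01, 0.013, -0.001, -0.004, 0.036, -0.002, -0.025] 0.008280590891216143
[[-0.0004  0.0034 -0.0008]
 [-0.0002  0.0026  0.0024]
 [ 0.001  -0.0007 -0.004 ]
 [ 0.0039  0.0045 -0.0045]
 [-0.0011 -0.0062  0.0012]
 [ 0.0006 -0.0014  0.0029]
 [ 0.0027 -0.0007  0.005 ]
 [ 0.0033  0.0027 -0.0022]]
```

```bash
cat > ik.py <<'E'
import fk, fk2, numpy as np
from scipy.optimize import least_squares
P=np.load("/tmp/P.npy")
lo=np.array([-3.01,-.46,-1.47,.13,-1,.04,-2.66]);hi=np.array([3.01,2.08,1.51,2.56,4.14,2.09,2.66])
def Rt(head,lean):
    z=np.array([np.sin(lean)*np.cos(head),np.sin(lean)*np.sin(head),-np.cos(lean)]); y=np.array([-np.sin(head),np.cos(head),0]); 
    return np.stack([np.cross(y,z),y,z],1)
def rest(x,y,z): 
    c,s=np.cos(.331),np.sin(.331); return np.array([.5085+c*x-s*y,-.1657+s*x+c*y,z])
def ik(x,M,q0):
    def f(q):
        y,N=fk2.FK(q,P); return np.r_[y-x,.3*(N-M).ravel(),1e-4*(q-q0)]
    best=None
    for k in range(6):
        st=np.clip(q0+(0 if k==0 else 1)*np.random.default_rng(k).normal(0,.5,7),lo+.01,hi-.01)
        s=least_squares(f,st,bounds=(lo,hi))
        if best is None or s.cost<best.cost: best=s
    return best.x,np.linalg.norm(f(best.x)[:3]),np.linalg.norm(f(best.x)[3:12])/.3
if __name__=="__main__":
    q0=np.array([1.0,.4,0,1.8,-.2,.5,2.2])
    for lean in (33,):
      for h in (.331,.1):
        for t in [(-.19,.0,.25),(-.15,.0,.2),(-.125,.0075,.12),(-.125,-.03,.12),(-.10,0,.12),(-.05,0,.1),(-.04,0,.06),(0,0,.06),(.06,0,.06)]:
            q,e,r=ik(rest(*t),Rt(h,np.radians(lean)),q0); print(lean,h,t,q.round(2),"err",e.round(4),r.round(3))
E
python3 ik.py
```

```text
33 0.331 (-0.19, 0.0, 0.25) [ 1.52  0.64 -0.98  2.44  0.    0.04  2.62] err 0.0025 0.008
33 0.331 (-0.15, 0.0, 0.2) [ 1.35  0.71 -0.85  2.36  0.    0.04  2.61] err 0.0245 0.084
33 0.331 (-0.125, 0.0075, 0.12) [ 1.22  0.85 -0.73  2.27  0.    0.04  2.66] err 0.0519 0.195
33 0.331 (-0.125, -0.03, 0.12) [ 1.24  0.88 -0.72  2.23  0.04  0.04  2.66] err 0.0385 0.15
33 0.331 (-0.1, 0, 0.12) [ 1.15  0.85 -0.71  2.23  0.    0.04  2.61] err 0.0484 0.188
33 0.331 (-0.05, 0, 0.1) [ 1.    0.89 -0.65  2.15  0.    0.04  2.54] err 0.05 0.207
33 0.331 (-0.04, 0, 0.06) [ 0.97  0.97 -0.62  2.09  0.    0.04  2.57] err 0.0572 0.245
33 0.331 (0, 0, 0.06) [ 0.87  0.97 -0.58  2.04  0.    0.04  2.49] err 0.0529 0.234
33 0.331 (0.06, 0, 0.06) [ 0.72  0.97 -0.54  1.95  0.    0.04  2.39] err 0.045 0.207
33 0.1 (-0.19, 0.0, 0.25) [ 1.52  0.54 -0.96  2.43  0.    0.04  2.39] err 0.025 0.08
33 0.1 (-0.15, 0.0, 0.2) [ 1.3   0.61 -0.8   2.35  0.    0.04  2.36] err 0.0466 0.162
33 0.1 (-0.125, 0.0075, 0.12) [ 1.15  0.76 -0.66  2.27  0.    0.04  2.39] err 0.0741 0.281
33 0.1 (-0.125, -0.03, 0.12) [ 1.18  0.8  -0.66  2.22  0.    0.04  2.44] err 0.0612 0.241
33 0.1 (-0.1, 0, 0.12) [ 1.07  0.76 -0.63  2.22  0.    0.04  2.34] err 0.0699 0.274
33 0.1 (-0.05, 0, 0.1) [ 0.89  0.8  -0.54  2.14  0.    0.04  2.25] err 0.0699 0.292
33 0.1 (-0.04, 0, 0.06) [ 0.86  0.88 -0.51  2.08  0.    0.04  2.27] err 0.0773 0.335
33 0.1 (0, 0, 0.06) [ 0.74  0.88 -0.46  2.03  0.    0.04  2.19] err 0.0716 0.32
33 0.1 (0.06, 0, 0.06) [ 0.94  1.47 -1.33  2.28  2.24  1.19  0.1 ] err 0.0 0.0
```

```bash
cat > ik2.py <<'E'
from ik import *
rng=np.random.default_rng(0)
for lean in (28,33,40):
  for flip in (1,-1):
    M=Rt(.331,np.radians(lean))@np.diag([flip,flip,1])
    for t in [(-.12,0,.12),(-.05,0,.1),(.06,0,.06)]:
        x=rest(*t); sols=[]
        for k in range(60):
            st=rng.uniform(lo+.05,hi-.05); st[0]=rng.uniform(-.5,2)
            f=lambda q: (lambda yN: np.r_[yN[0]-x,.3*(yN[1]-M).ravel()])(fk2.FK(q,P))
            s=least_squares(f,st,bounds=(lo,hi),max_nfev=80)
            if s.cost<1e-8: sols.append(s.x)
        sols=np.array(sols)
        if len(sols):
            sols=sols[np.argsort(sols[:,4])]
            print(lean,flip,t,len(sols)); print(sols[::max(1,len(sols)//6)].round(2))
        else: print(lean,flip,t,"none")
E
python3 ik2.py
```

```text
28 1 (-0.12, 0, 0.12) 32
[[ 1.3   1.34 -1.47  2.5   1.93  1.04  0.52]
 [ 1.23  1.11 -1.12  2.51  2.24  0.71  0.26]
 [ 1.19  1.04 -1.    2.52  2.39  0.63  0.13]
 [ 1.13  0.97 -0.84  2.52  2.64  0.54 -0.1 ]
 [ 0.86  0.84 -0.28  2.52  3.62  0.53 -0.99]
 [ 0.69  0.82  0.01  2.51  3.95  0.65 -1.3 ]
 [ 0.56  0.83  0.23  2.51  4.13  0.77 -1.46]]
28 1 (-0.05, 0, 0.1) 31
[[ 1.16  1.4  -1.45  2.39  1.96  1.09  0.5 ]
 [ 1.06  1.1  -1.01  2.4   2.31  0.66  0.14]
 [ 1.04  1.08 -0.96  2.41  2.37  0.63  0.08]
 [ 1.    1.04 -0.88  2.41  2.49  0.58 -0.04]
 [ 0.99  1.03 -0.85  2.41  2.53  0.56 -0.08]
 [ 0.85  0.93 -0.55  2.42  3.05  0.48 -0.59]
 [ 0.35  0.88  0.31  2.4   4.13  0.79 -1.66]]
28 1 (0.06, 0, 0.06) 31
[[ 0.96  1.39 -1.29  2.18  2.03  0.97  0.47]
 [ 0.9   1.25 -1.08  2.18  2.14  0.75  0.3 ]
 [ 0.81  1.13 -0.86  2.19  2.34  0.57  0.05]
 [ 0.76  1.08 -0.75  2.19  2.49  0.5  -0.13]
 [ 0.67  1.02 -0.57  2.2   2.83  0.42 -0.49]
 [ 0.58  0.98 -0.4   2.2   3.19  0.41 -0.88]
 [ 0.28  0.94  0.12  2.19  3.99  0.59 -1.75]]
28 -1 (-0.12, 0, 0.12) 23
[[ 1.3   1.34 -1.47  2.5   1.93  1.04 -2.62]
 [ 1.3  
[... 3616 characters left out ...]
.04  0.22  2.28  3.96  0.99 -1.62]]
40 -1 (-0.12, 0, 0.12) none
40 -1 (-0.05, 0, 0.1) 18
[[ 1.03  1.09 -0.71  2.5   3.16  0.71  2.64]
 [ 0.97  1.05 -0.58  2.5   3.34  0.72  2.47]
 [ 0.88  1.01 -0.41  2.5   3.56  0.76  2.25]
 [ 0.61  0.97  0.06  2.49  3.96  0.97  1.84]
 [ 0.43  1.    0.36  2.48  4.13  1.16  1.66]
 [ 0.42  1.    0.38  2.48  4.14  1.17  1.65]]
40 -1 (0.06, 0, 0.06) 33
[[ 1.07  1.63 -1.47  2.27  2.25  1.12 -2.63]
 [ 1.07  1.61 -1.44  2.28  2.26  1.09 -2.66]
 [ 0.78  1.13 -0.62  2.29  3.18  0.67  2.47]
 [ 0.61  1.05 -0.31  2.29  3.57  0.73  2.03]
 [ 0.47  1.03 -0.08  2.28  3.77  0.82  1.78]
 [-0.25  1.65  1.47  2.25  4.1   2.09  0.69]
 [-0.01  1.17  0.73  2.27  4.13  1.37  1.18]]
```

```bash
cat > sim.py <<'E'
from ik import *
def step(q,x,M):
    f=lambda p: (lambda yN: np.r_[yN[0]-x,.3*(yN[1]-M).ravel(),3e-3*(p-q)])(fk2.FK(p,P))
    s=least_squares(f,np.clip(q,lo+1e-4,hi-1e-4),bounds=(lo,hi)); return s.x,np.linalg.norm(s.fun[:3]),np.linalg.norm(s.fun[3:12])/.3
def run(q,way,L=np.radians(33),N=8):
    y,M=fk2.FK(q,P); x0=y; h0=np.arctan2(M[1,2],M[0,2])
    for (x,h) in way:
        x=np.array(x)
        for k in range(1,N+1):
            a=k/N; q,e,r=step(q,x0+(x-x0)*a,Rt(h0+(h-h0)*a,L))
            if k%(N//2)==0: print((x0+(x-x0)*a).round(3),round(h0+(h-h0)*a,2),q.round(2),"e",e.round(4),r.round(3))
        x0=x;h0=h
    return q
if __name__=="__main__":
    q=np.array([1.212,.307,-.291,.27,-.296,2.089,2.018])
    run(q,[([.35,-.40,.6],.6),([.42,-.30,.4],1.0),([.42,-.28,.3],1.0),(rest(-.14,0,.2),.6),(rest(-.135,0.0,.14),.331),(rest(-.12,0,.13),.331),(rest(-.04,0,.13),.331),(rest(-.04,0,.06),.331),(rest(.06,0,.07),.331)])
E
python3 sim.py
```

```text
[ 0.312 -0.396  0.756] 0.13 [ 1.37  0.22 -0.36  1.02 -0.46  1.69  2.63] e 0.0 0.0
[ 0.35 -0.4   0.6 ] 0.6 [ 1.73  0.59 -1.36  1.28  0.05  1.45  2.66] e 0.0 0.0
[ 0.385 -0.35   0.5  ] 0.8 [ 1.66  0.72 -1.46  1.52  0.2   1.27  2.66] e 0.0 0.0
[ 0.42 -0.3   0.4 ] 1.0 [ 1.52  0.86 -1.45  1.68  0.34  1.13  2.66] e 0.0 0.0
[ 0.42 -0.29  0.35] 1.0 [ 1.5   0.9  -1.4   1.78  0.39  1.02  2.64] e 0.0 0.0
[ 0.42 -0.28  0.3 ] 1.0 [ 1.47  0.94 -1.34  1.86  0.45  0.9   2.62] e 0.0 0.0
[ 0.398 -0.246  0.25 ] 0.8 [ 1.47  0.87 -1.2   2.11  0.5   0.53  2.45] e 0.0 0.0
[ 0.376 -0.211  0.2  ] 0.6 [ 1.33  0.78 -0.89  2.35  0.51  0.08  2.32] e 0.0 0.0
[ 0.378 -0.21   0.17 ] 0.47 [ 1.29  0.8  -0.81  2.33  0.1   0.04  2.66] e 0.0206 0.073
[ 0.381 -0.21   0.14 ] 0.33 [ 1.26  0.82 -0.75  2.3   0.    0.04  2.66] e 0.0439 0.161
[ 0.388 -0.207  0.135] 0.33 [ 1.24  0.82 -0.74  2.28  0.    0.04  2.65] e 0.0452 0.168
[ 0.395 -0.205  0.13 ] 0.33 [ 1.21  0.83 -0.73  2.27  0.    0.04  2.64] e 0.0465 0.175
[ 0.433 -0.192  0.13 ] 0.33 [ 1.1   0.83 -0.7   2.22  0.    0.04  2.56] e 0.0449 0.177
[ 0.471 -0.179  0.13 ] 0.33 [ 0.98  0.82 -0.66  2.16  0.    0.04  2.48] e 0.0421 0.172
[ 0.471 -0.179  0.095] 0.33 [ 0.98  0.89 -0.64  2.13  0.    0.04  2.52] e 0.0503 0.21
[ 0.471 -0.179  0.06 ] 0.33 [ 0.97  0.97 -0.62  2.09  0.    0.04  2.57] e 0.0572 0.245
[ 0.518 -0.162  0.065] 0.33 [ 0.84  0.96 -0.58  2.03  0.    0.04  2.47] e 0.0508 0.226
[ 0.565 -0.146  0.07 ] 0.33 [ 0.72  0.95 -0.54  1.96  0.    0.04  2.38] e 0.0432 0.198
```

```bash
cat > sim2.py <<'E'
from sim import *
q=np.array([1.212,.307,-.291,.27,-.296,2.089,2.018])
def pol(r,a,z): return np.array([r*np.cos(a),r*np.sin(a),z])
for rel in (.4,.7,.9):
    print("REL",rel)
    w=[(pol(.5,-.95,.7),-.95+rel),(pol(.5,-.9,.5),-.9+rel),(pol(.48,-.8,.35),-.8+rel),(pol(.45,-.7,.25),-.7+rel),(pol(.43,-.6,.2),-.6+rel),(rest(-.13,0,.15),.331),(rest(-.04,0,.13),.331),(rest(-.04,0,.06),.331),(rest(.06,0,.07),.331)]
    run(q,w)
E
python3 sim2.py
```

```text
REL 0.4
[ 0.282 -0.399  0.806] -0.45 [ 1.3   0.09 -0.25  1.01 -0.33  1.57  2.11] e 0.0 0.0
[ 0.291 -0.407  0.7  ] -0.55 [ 1.29  0.03 -0.25  1.4  -0.31  1.22  2.11] e 0.0 0.0
[ 0.301 -0.399  0.6  ] -0.52 [ 1.28  0.03 -0.26  1.69 -0.37  0.95  2.22] e 0.0 0.0
[ 0.311 -0.392  0.5  ] -0.5 [ 1.27  0.08 -0.29  1.93 -0.46  0.67  2.37] e 0.0 0.0
[ 0.323 -0.368  0.425] -0.45 [ 1.29  0.15 -0.37  2.12 -0.62  0.44  2.57] e 0.0 0.0
[ 0.334 -0.344  0.35 ] -0.4 [ 1.48  0.31 -0.72  2.28 -0.68  0.13  2.66] e 0.0 0.0
[ 0.339 -0.317  0.3  ] -0.35 [ 1.42  0.38 -0.76  2.33 -0.02  0.04  2.01] e 0.0145 0.052
[ 0.344 -0.29   0.25 ] -0.3 [ 1.33  0.44 -0.7   2.33  0.    0.04  2.02] e 0.0381 0.135
[ 0.35  -0.266  0.225] -0.25 [ 1.28  0.47 -0.68  2.34  0.    0.04  2.05] e 0.0504 0.178
[ 0.355 -0.243  0.2  ] -0.2 [ 1.22  0.5  -0.66  2.34  0.    0.04  2.07] e 0.0625 0.22
[ 0.37  -0.225  0.175] 0.07 [ 1.27  0.66 -0.75  2.32  0.    0.04  2.36] e 0.0547 0.197
[ 0.386 -0.208  0.15 ] 0.33 [ 1.25  0.79 -0.76  2.3   0.    0.04  2.63] e 0.041 0.15
[ 0.428 -0.193  0.14 ] 0.33 [ 1.12  0.81 -0.71  2.23  0.    0.04  2.56] e 0
[... 2811 characters left out ...]
2 0.067
[ 0.37  -0.225  0.175] 0.32 [ 1.33  0.76 -0.8   2.33  0.    0.04  2.64] e 0.0307 0.109
[ 0.386 -0.208  0.15 ] 0.33 [ 1.25  0.79 -0.76  2.3   0.    0.04  2.64] e 0.041 0.15
[ 0.428 -0.193  0.14 ] 0.33 [ 1.12  0.81 -0.71  2.23  0.    0.04  2.56] e 0.0426 0.165
[ 0.471 -0.179  0.13 ] 0.33 [ 0.98  0.82 -0.66  2.16  0.    0.04  2.48] e 0.0421 0.172
[ 0.471 -0.179  0.095] 0.33 [ 0.98  0.89 -0.64  2.13  0.    0.04  2.52] e 0.0503 0.21
[ 0.471 -0.179  0.06 ] 0.33 [ 0.97  0.97 -0.62  2.09  0.    0.04  2.57] e 0.0572 0.245
[ 0.518 -0.162  0.065] 0.33 [ 0.84  0.96 -0.58  2.03  0.    0.04  2.47] e 0.0508 0.226
[ 0.565 -0.146  0.07 ] 0.33 [ 0.72  0.95 -0.54  1.96  0.    0.04  2.38] e 0.0432 0.198
```

```bash
cat > sim3.py <<'E'
from sim import *
q=np.array([1.212,.307,-.291,.27,-.296,2.089,2.018])
def pol(r,a,z): return np.array([r*np.cos(a),r*np.sin(a),z])
for rel in (-.4,-.8):
    print("REL",rel)
    w=[(pol(.5,-.95,.7),-.95+rel),(pol(.5,-.9,.5),-.9+rel),(pol(.48,-.8,.35),-.8+rel),(pol(.45,-.7,.25),-.7+rel),(pol(.45,-.6,.22),-.6),(rest(-.13,0,.15),.331),(rest(-.04,0,.13),.331),(rest(-.04,0,.06),.331),(rest(.06,0,.07),.331)]
    run(q,w)
E
python3 sim3.py
```

```text
REL -0.4
[ 0.282 -0.399  0.806] -0.85 [ 1.17  0.04 -0.25  1.07 -0.07  1.46  1.63] e 0.0 0.0
[ 0.291 -0.407  0.7  ] -1.35 [ 1.04  0.03 -0.35  1.4   0.34  1.23  0.87] e 0.0 0.0
[ 0.301 -0.399  0.6  ] -1.33 [ 1.02  0.03 -0.36  1.69  0.4   0.96  0.74] e 0.0 0.0
[ 0.311 -0.392  0.5  ] -1.3 [ 0.97  0.09 -0.36  1.94  0.57  0.71  0.51] e 0.0 0.0
[ 0.323 -0.368  0.425] -1.25 [ 0.86  0.15 -0.33  2.12  0.85  0.53  0.18] e 0.0 0.0
[ 0.334 -0.344  0.35 ] -1.2 [ 0.68  0.25 -0.21  2.3   1.4   0.42 -0.44] e 0.0 0.0
[ 0.339 -0.317  0.3  ] -1.15 [ 0.69  0.36 -0.33  2.44  1.89  0.51 -0.98] e 0.0 0.0
[ 0.344 -0.29   0.25 ] -1.1 [ 0.76  0.52 -0.56  2.56  2.08  0.76 -1.26] e 0.0005 0.001
[ 0.358 -0.272  0.235] -0.85 [ 1.15  0.94 -1.47  2.56  1.77  1.36 -0.8 ] e 0.0124 0.028
[ 0.371 -0.254  0.22 ] -0.6 [ 1.19  0.98 -1.47  2.56  1.87  1.25 -0.57] e 0.0197 0.045
[ 0.378 -0.231  0.185] -0.13 [ 1.32  1.11 -1.47  2.56  2.01  1.05 -0.07] e 0.0202 0.046
[ 0.386 -0.208  0.15 ] 0.33 [ 1.38  1.25 -1.43  2.54  2.02  0.88  0.47] e 0.0 0.0
[ 0.428 -0.193  0.14 ] 0.33 [ 1.27  1.28 -1.42  2.48  2.04  0.92  0.43] e 0.0 0.
[... 1217 characters left out ...]
2.56  1.87  1.25 -0.57] e 0.0197 0.045
[ 0.378 -0.231  0.185] -0.13 [ 1.32  1.11 -1.47  2.56  2.01  1.05 -0.07] e 0.0202 0.046
[ 0.386 -0.208  0.15 ] 0.33 [ 1.38  1.25 -1.43  2.54  2.02  0.88  0.47] e 0.0 0.0
[ 0.428 -0.193  0.14 ] 0.33 [ 1.27  1.28 -1.42  2.48  2.04  0.92  0.43] e 0.0 0.0
[ 0.471 -0.179  0.13 ] 0.33 [ 1.18  1.31 -1.4   2.41  2.05  0.95  0.42] e 0.0 0.0
[ 0.471 -0.179  0.095] 0.33 [ 1.17  1.39 -1.36  2.42  2.14  1.    0.41] e 0.0 0.0
[ 0.471 -0.179  0.06 ] 0.33 [ 1.17  1.47 -1.32  2.42  2.22  1.04  0.41] e 0.0 0.0
[ 0.518 -0.162  0.065] 0.33 [ 1.08  1.45 -1.33  2.33  2.17  1.02  0.42] e 0.0 0.0
[ 0.565 -0.146  0.07 ] 0.33 [ 1.01  1.44 -1.34  2.22  2.13  0.99  0.44] e 0.0 0.0
```

```bash
cat > sim4.py <<'E'
from sim import *
q=np.array([1.212,.307,-.291,.27,-.296,2.089,2.018])
def pol(r,a,z): return np.array([r*np.cos(a),r*np.sin(a),z])
for rel,r,z in ((-.4,.55,.25),(-.8,.55,.25),(-.8,.52,.3)):
    print("REL",rel,r,z)
    w=[(pol(.5,-.95,.7),-.95+rel),(pol(.52,-.9,.5),-.9+rel),(pol(r,-.8,z+.1),-.8+rel),(pol(r,-.7,z),-.7+rel),(pol(r,-.6,z),.331),(rest(-.13,0,.15),.331),(rest(-.04,0,.13),.331),(rest(-.04,0,.06),.331),(rest(.06,0,.07),.331)]
    run(q,w)
E
python3 sim4.py
```

```text
REL -0.4 0.55 0.25
[ 0.282 -0.399  0.806] -0.85 [ 1.17  0.04 -0.25  1.07 -0.07  1.46  1.63] e 0.0 0.0
[ 0.291 -0.407  0.7  ] -1.35 [ 1.04  0.03 -0.35  1.4   0.34  1.23  0.87] e 0.0 0.0
[ 0.307 -0.407  0.6  ] -1.33 [ 1.02  0.05 -0.36  1.67  0.41  0.96  0.74] e 0.0 0.0
[ 0.323 -0.407  0.5  ] -1.3 [ 0.96  0.12 -0.35  1.9   0.59  0.72  0.51] e 0.0 0.0
[ 0.353 -0.401  0.425] -1.25 [ 0.83  0.22 -0.29  2.03  0.83  0.56  0.22] e 0.0 0.0
[ 0.383 -0.395  0.35 ] -1.2 [ 0.65  0.34 -0.13  2.13  1.21  0.41 -0.19] e 0.0 0.0
[ 0.402 -0.374  0.3  ] -1.15 [ 0.57  0.43 -0.1   2.22  1.67  0.38 -0.68] e 0.0 0.0
[ 0.421 -0.354  0.25 ] -1.1 [ 0.62  0.54 -0.26  2.29  2.    0.51 -1.03] e 0.0 0.0
[ 0.437 -0.332  0.25 ] -0.38 [ 1.05  0.58 -0.59  2.33  2.68  0.34 -0.85] e 0.0 0.0
[ 0.454 -0.311  0.25 ] 0.33 [ 1.29  0.72 -0.82  2.23  3.15  0.04 -0.56] e 0.0202 0.082
[ 0.42  -0.259  0.2  ] 0.33 [ 1.26  0.76 -0.78  2.35  3.15  0.14 -0.54] e 0.0 0.0
[ 0.386 -0.208  0.15 ] 0.33 [ 1.15  0.88 -0.7   2.56  3.14  0.49 -0.5 ] e 0.0 0.0
[ 0.428 -0.193  0.14 ] 0.33 [ 1.04  0.9  -0.69  2.5   3.09  0.5  -0.53] e 0.0 0.0
[ 0.
[... 2715 characters left out ...]
-0.92  2.31  3.14  0.04 -0.6 ] e 0.0313 0.12
[ 0.407 -0.251  0.225] 0.33 [ 1.3   0.71 -0.83  2.37  3.15  0.1  -0.57] e 0.0 0.0
[ 0.386 -0.208  0.15 ] 0.33 [ 1.15  0.88 -0.69  2.56  3.15  0.49 -0.51] e 0.0 0.0
[ 0.428 -0.193  0.14 ] 0.33 [ 1.04  0.9  -0.68  2.5   3.09  0.5  -0.54] e 0.0 0.0
[ 0.471 -0.179  0.13 ] 0.33 [ 0.94  0.92 -0.67  2.43  3.04  0.5  -0.56] e 0.0 0.0
[ 0.471 -0.179  0.095] 0.33 [ 0.92  1.   -0.64  2.44  3.06  0.58 -0.53] e 0.0 0.0
[ 0.471 -0.179  0.06 ] 0.33 [ 0.9   1.09 -0.61  2.43  3.08  0.66 -0.51] e 0.0 0.0
[ 0.518 -0.162  0.065] 0.33 [ 0.82  1.07 -0.62  2.34  3.02  0.59 -0.54] e 0.0 0.0
[ 0.565 -0.146  0.07 ] 0.33 [ 0.73  1.04 -0.62  2.24  2.96  0.51 -0.56] e 0.0 0.0
```

Call:
carry_out([
  [0,0,-0.03],
  [0,0,-0.06],
  [0.01,0,-0.09],
  [0.01,0,-0.12],
  [0.01,-0.01,-0.15],
  [0.02,-0.01,-0.18],
  [0.02,-0.01,-0.21],
  [0.02,-0.01,-0.24],
], roll=[-0.12,-0.24,-0.36,-0.48,-0.6,-0.72,-0.84,-0.96])

```text
clock: 8.37
tool_pos: [0.2905, -0.4024, 0.6779]
eef_rot: [0.498, 0.819, -0.146, 0.244]
contact_force: [0.1, -0.9, -0.0]
opening: 0.0
```

```bash
python3 st.py
```

```text
t 8.37 q [ 1.138 -0.015 -0.387  1.513  0.196  1.101  1.188] pos [ 0.2905 -0.4024  0.6779] F [ 0.1 -0.9 -0. ] op 0.0
toolz [ 0.255 -0.481 -0.839] lean deg 33.0 heading -1.084 tooly [0.887 0.462 0.005] yhead 0.48
tcp in rest -0.2831 -0.1531 0.6779
tip in rest -0.2815 -0.1633 0.6619
```

Call:
carry_out([
  [0,0,-0.04],
  [0.01,0,-0.08],
  [0.02,0,-0.12],
  [0.03,0,-0.16],
  [0.04,0,-0.2],
  [0.055,0,-0.23],
  [0.07,0,-0.26],
  [0.08,0,-0.29],
], roll=[-0.1,-0.2,-0.3,-0.35,-0.35,-0.35,-0.35,-0.35])

```text
clock: 9.03
tool_pos: [0.366, -0.4023, 0.4035]
eef_rot: [0.634, 0.719, -0.185, 0.217]
contact_force: [-0.4, -0.9, -0.1]
opening: 0.007
```

```bash
python3 st.py
```

```text
t 9.03 q [ 0.836  0.302 -0.458  2.     0.956  0.781 -0.133] pos [ 0.366  -0.4023  0.4035] F [-0.4 -0.9 -0.1] op 0.01
toolz [ 0.077 -0.54  -0.838] lean deg 33.1 heading -1.429 tooly [0.992 0.129 0.009] yhead 0.129
tcp in rest -0.2116 -0.1775 0.4035
tip in rest -0.2136 -0.1877 0.3876
```

Call:
carry_out([
  [0.01,0.01,-0.03],
  [0.02,0.02,-0.06],
  [0.03,0.03,-0.09],
  [0.04,0.04,-0.12],
  [0.05,0.05,-0.15],
  [0.05,0.05,-0.15],
  [0.05,0.05,-0.15],
], roll=[0,0,0,0.05,0.15,0.25,0.35])

```text
clock: 9.62
tool_pos: [0.4176, -0.3504, 0.2517]
eef_rot: [0.496, 0.821, -0.143, 0.245]
contact_force: [1.5, -1.5, -0.1]
opening: 0.004
```

```bash
python3 st.py
```

```text
t 9.62 q [ 0.7    0.539 -0.411  2.279  1.785  0.569 -0.808] pos [ 0.4176 -0.3504  0.2517] F [ 1.5 -1.5 -0.1] op 0.0
toolz [ 0.261 -0.477 -0.839] lean deg 32.9 heading -1.071 tooly [0.884 0.467 0.009] yhead 0.486
tcp in rest -0.146 -0.1452 0.2517
tip in rest -0.1442 -0.1554 0.2358
```

Call:
carry_out([
  [0,0.01,0],
  [0,0.02,0],
  [-0.01,0.04,-0.01],
  [-0.01,0.05,-0.01],
  [-0.02,0.06,-0.02],
  [-0.02,0.07,-0.02],
  [-0.03,0.08,-0.03],
  [-0.03,0.09,-0.03],
], roll=[0.12,0.24,0.36,0.48,0.6,0.72,0.84,0.96])

```text
clock: 10.28
tool_pos: [0.3861, -0.2603, 0.2207]
eef_rot: [0.06, 0.957, -0.012, 0.282]
contact_force: [-0.8, 1.0, 0.3]
opening: 0.005
```

```bash
python3 st.py
```

```text
t 10.28 q [ 1.161  0.635 -0.752  2.485  2.755  0.389 -0.67 ] pos [ 0.3861 -0.2603  0.2207] F [-0.8  1.   0.3] op 0.01
toolz [ 0.539 -0.057 -0.84 ] lean deg 32.8 heading -0.105 tooly [0.122 0.993 0.011] yhead 1.449
tcp in rest -0.1465 -0.0497 0.2207
tip in rest -0.1371 -0.0541 0.2047
```

Call:
carry_out([
  [0,0.015,-0.01],
  [0,0.03,-0.03],
  [0,0.045,-0.05],
  [0,0.055,-0.07],
  [0,0.057,-0.085],
  [0.003,0.059,-0.1],
], roll=[0.1,0.2,0.3,0.4,0.44,0.44])

```text
clock: 10.78
tool_pos: [0.3903, -0.2032, 0.1195]
eef_rot: [-0.149, 0.948, 0.049, 0.278]
contact_force: [0.2, -1.0, 0.2]
opening: 0.007
```

```bash
python3 st.py; python3 - <<'E'
from h import *
for n in ["scene","side"]:
    s=snapshot(n); im=cv2.resize(s["img"][130:330,180:480],None,fx=2.6,fy=2.6)
    cv2.imwrite(f"pics/{n}1.png",im[:,:,::-1])
E
```

```text
t 10.78 q [ 1.112  0.935 -0.708  2.503  3.014  0.476 -0.406] pos [ 0.3903 -0.2032  0.1195] F [ 0.2 -1.   0.2] op 0.01
toolz [ 0.513  0.175 -0.84 ] lean deg 32.8 heading 0.33 tooly [-0.31   0.951  0.009] yhead 1.886
tcp in rest -0.124 0.003 0.1195
tip in rest -0.1137 0.0029 0.1036
```

View pics/side1.png

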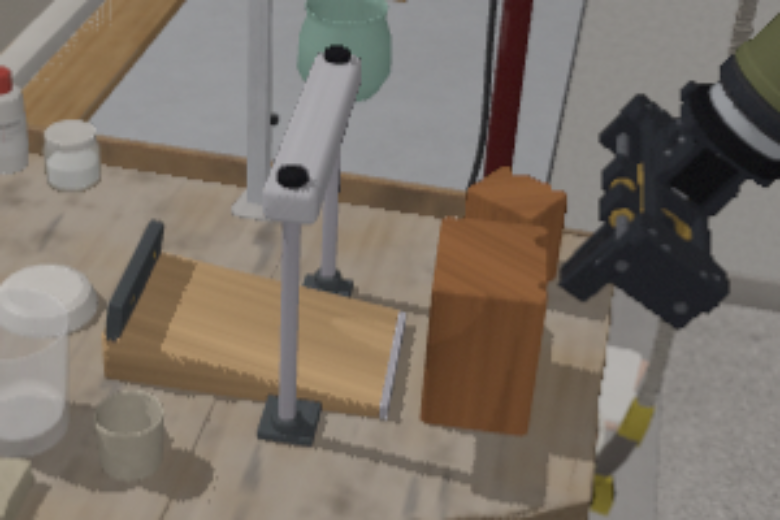

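Call:
carry_out([
  [-0.004,-0.001,-0.025],
  [-0.004,-0.001,-0.05],
  [-0.004,-0.001,-0.072],
  [-0.004,-0.001,-0.072],
], roll=[0,0,0,0])

```text
clock: 11.22
tool_pos: [0.3865, -0.2038, 0.0445]
eef_rot: [-0.147, 0.948, 0.05, 0.277]
contact_force: [-0.6, 1.2, 0.1]
opening: 0.005
```

Call:
carry_out([
  [0.005,0.004,0],
  [0.01,0.006,0],
  [0.014,0.007,0],
  [0.018,0.009,0],
  [0.022,0.01,0],
  [0.026,0.011,0],
], roll=[0,0,0,0,0,0])

```text
clock: 11.72
tool_pos: [0.412, -0.1925, 0.0453]
eef_rot: [-0.147, 0.948, 0.05, 0.276]
contact_force: [-6.4, -1.2, 4.5]
opening: 0.01
```

```bash
python3 st.py
```

```text
t 11.72 q [ 1.024  1.13  -0.653  2.474  3.019  0.647 -0.364] pos [ 0.412  -0.1925  0.0453] F [-6.4 -1.2  4.5] op 0.01
toolz [ 0.509  0.177 -0.842] lean deg 32.6 heading 0.335 tooly [-0.307  0.951  0.014] yhead 1.883
tcp in rest -0.0999 0.006 0.0453
tip in rest -0.0897 0.006 0.0293
```

Call:
carry_out([
  [0.003,0.001,0],
  [0.006,0.002,0],
  [0.008,0.003,0],
  [0.01,0.0035,0],
], roll=[0,0,0,0])

```text
clock: 12.05
tool_pos: [0.42, -0.1899, 0.0451]
eef_rot: [-0.146, 0.949, 0.05, 0.274]
contact_force: [-16.2, -8.5, 12.5]
opening: 0.006
```

```bash
python3 st.py; python3 - <<'E'
from h import *
s=snapshot("side"); P=pts(s); X=P[s["range_z"]>0]
top=X[(X[:,0]>.38)&(X[:,0]<.55)&(X[:,1]>-.26)&(X[:,1]<-.1)&(abs(X[:,2]-.121)<.005)]
r=cv2.minAreaRect((top[:,:2]*1000).astype(np.float32)); print(r)
c=np.array(r[0])/1000-[.5085,-.1657]; a=.331; print(c@[np.cos(a),np.sin(a)],c@[-np.sin(a),np.cos(a)], np.percentile((top[:,:2]-[.5085,-.1657])@[np.cos(a),np.sin(a)],[1,99]))
im=cv2.resize(s["img"][130:330,180:480],None,fx=2.6,fy=2.6)
cv2.imwrite("pics/side2.png",im[:,:,::-1])
E
```

```text
t 12.05 q [ 1.003  1.125 -0.654  2.462  3.002  0.64  -0.372] pos [ 0.42   -0.1899  0.0451] F [-16.2  -8.5  12.5] op 0.01
toolz [ 0.506  0.175 -0.844] lean deg 32.4 heading 0.333 tooly [-0.305  0.952  0.014] yhead 1.881
tcp in rest -0.0915 0.0058 0.0451
tip in rest -0.0814 0.0059 0.029
((447.0790100097656, -167.26617431640625), (118.56002807617188, 155.03143310546875), 18.229469299316406)
-0.058595914500184726 0.018479981527503665 [-0.11666    -0.00088839]
```

View pics/side2.png

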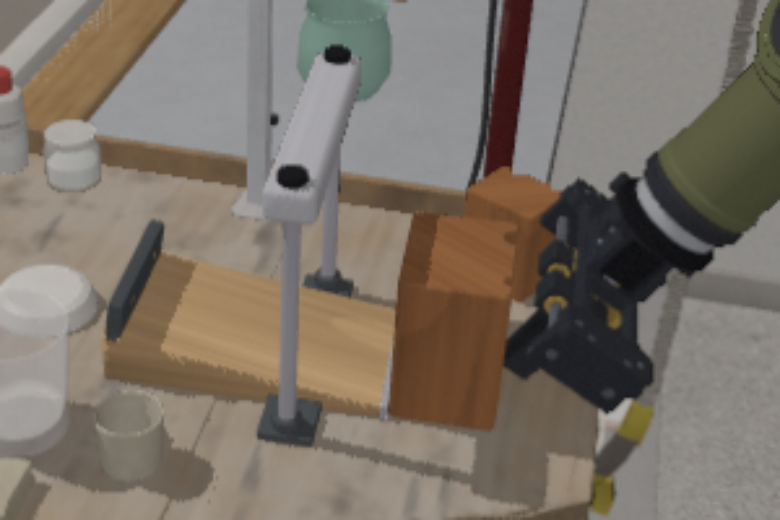

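Call:
carry_out([
  [-0.008,-0.003,0.005],
  [-0.01,-0.003,0.04],
  [-0.01,-0.003,0.075],
  [-0.002,-0.001,0.077],
], roll=[0,0,0,0])

```text
clock: 12.43
tool_pos: [0.4181, -0.1908, 0.1265]
eef_rot: [-0.148, 0.948, 0.048, 0.276]
contact_force: [-0.3, -0.8, -0.3]
opening: 0.007
```

Call:
carry_out([
  [0.007,0.0025,0],
  [0.014,0.005,0],
  [0.021,0.0075,0],
  [0.028,0.01,0],
  [0.034,0.012,0],
  [0.04,0.014,0],
], roll=[0,0,0,0,0,0])

```text
clock: 12.93
tool_pos: [0.4591, -0.1763, 0.1263]
eef_rot: [-0.148, 0.948, 0.048, 0.276]
contact_force: [-1.9, -0.5, 3.1]
opening: 0.008
```

```bash
python3 st.py;python3 - <<'E'
from h import *
s=snapshot("side")
im=cv2.resize(s["img"][130:330,180:480],None,fx=2.6,fy=2.6)
cv2.imwrite("pics/side3.png",im[:,:,::-1])
E
```

```text
t 12.93 q [ 0.948  0.905 -0.705  2.401  2.901  0.43  -0.452] pos [ 0.4591 -0.1763  0.1263] F [-1.9 -0.5  3.1] op 0.01
toolz [ 0.51   0.174 -0.842] lean deg 32.6 heading 0.329 tooly [-0.308  0.951  0.01 ] yhead 1.884
tcp in rest -0.0501 0.006 0.1263
tip in rest -0.0399 0.006 0.1103
```

View pics/side3.png

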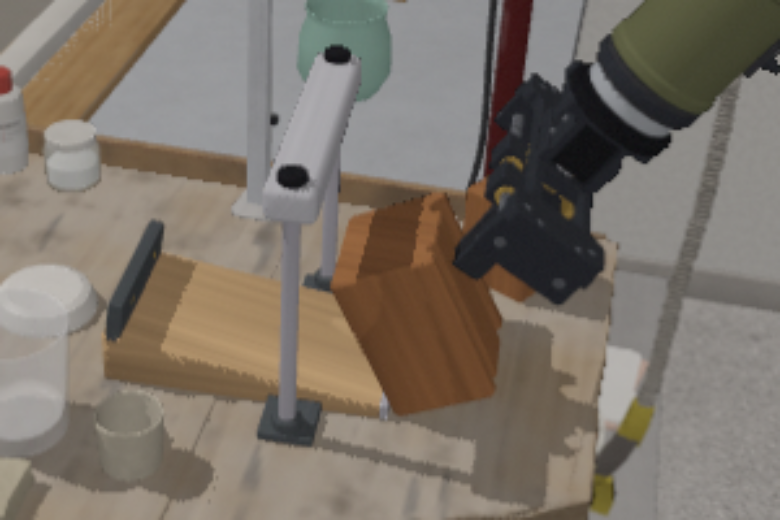

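Call:
carry_out([
  [0.006,0.002,0],
  [0.012,0.004,0],
  [0.018,0.006,0],
  [0.024,0.008,0],
  [0.024,0.008,0],
  [0.024,0.008,0.01],
], roll=[0,0,0,0,0,0])

```text
clock: 13.48
tool_pos: [0.4847, -0.1676, 0.1356]
eef_rot: [-0.148, 0.948, 0.049, 0.277]
contact_force: [-0.5, 1.3, 0.0]
opening: 0.006
```

```bash
python3 st.py;python3 - <<'E'
from h import *
s=snapshot("side")
im=cv2.resize(s["img"][130:330,180:480],None,fx=2.6,fy=2.6)
cv2.imwrite("pics/side4.png",im[:,:,::-1])
E
```

```text
t 13.48 q [ 0.898  0.878 -0.699  2.352  2.863  0.382 -0.465] pos [ 0.4847 -0.1676  0.1356] F [-0.5  1.3  0. ] op 0.01
toolz [ 0.51   0.175 -0.842] lean deg 32.6 heading 0.33 tooly [-0.308  0.951  0.011] yhead 1.884
tcp in rest -0.0231 0.0059 0.1356
tip in rest -0.0129 0.0059 0.1196
```

View pics/side4.png

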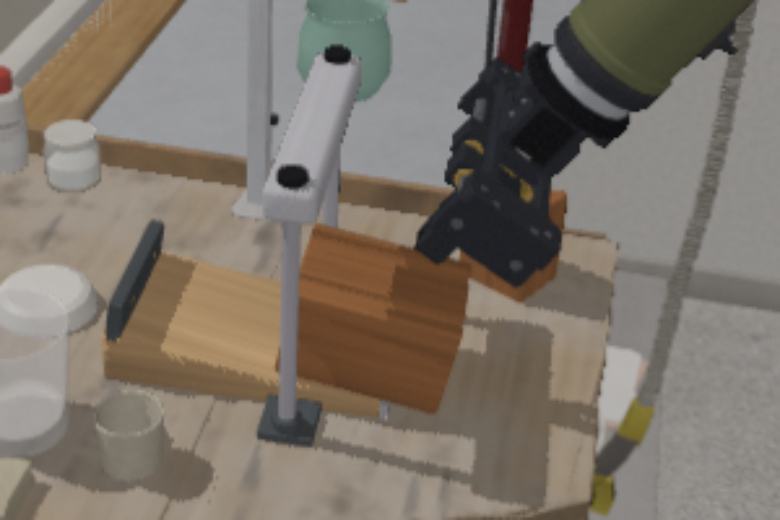

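Call:
carry_out([
  [-0.03,-0.01,0.0],
  [-0.06,-0.02,0.0],
  [-0.065,-0.022,-0.03],
  [-0.065,-0.022,-0.06],
], roll=[0,0,0,0])

```text
clock: 13.87
tool_pos: [0.418, -0.1916, 0.0779]
eef_rot: [-0.148, 0.948, 0.046, 0.278]
contact_force: [1.3, -0.1, -0.1]
opening: 0.009
```

```bash
python3 st.py; cat > meas.py <<'E'
from h import *
import sys
a=.331; o=np.array([.5085,-.1657])
for n in ["scene","side"]:
    s=snapshot(n); P=pts(s); X=P[s["range_z"]>0]
    d=X[:,:2]-o; L=np.c_[d@[np.cos(a),np.sin(a)],d@[-np.sin(a),np.cos(a)],X[:,2]]
    h=L[:,2]-.012-.1405*L[:,0]
    m=(abs(h-.0768)<.006)&(L[:,0]>-.05)&(L[:,0]<.2)&(abs(L[:,1])<.075)
    q=L[m]; r=cv2.minAreaRect((q[:,:2]*1000).astype(np.float32)); print(n,len(q),r, np.percentile(q,[1,99],axis=0).round(4).tolist())
    A=np.c_[q[:,:2],np.ones(len(q))]; print("  plane",np.linalg.lstsq(A,q[:,2],rcond=None)[0].round(4))
    # left side face
    m=(h>.01)&(h<.065)&(L[:,0]>-.05)&(L[:,0]<.2)&(L[:,1]>.02)&(L[:,1]<.075)
    q=L[m]; A=np.c_[q[:,0],np.ones(len(q))]
    if len(q)>50:
        for _ in range(4):
            A=np.c_[q[:,0],np.ones(len(q))]; g=np.linalg.lstsq(A,q[:,1],rcond=None)[0]; e=abs(q[:,1]-A@g); q=q[e<max(.003,1.5*np.median(e))]
        print("  left face y=",g.round(4),len(q),"x range",np.percentile(q[:,0],[1,99]).round(4), "above:", [ (np.percentile(q[(abs(q[:,2]-.012-.1405*q[:,0]-hh)<.005)][:,0],[1,99]).round(4).tolist()) for hh in (.02,.04,.06)])
    # occlusion-robust end
    cv2.imwrite(f"pics/{n}_{sys.argv[1]}.png",cv2.resize(s["img"][130:330,180:480],None,fx=2.6,fy=2.6)[:,:,::-1])
E
python3 meas.py a
```

```text
t 13.87 q [ 1.019  1.043 -0.678  2.476  2.986  0.588 -0.391] pos [ 0.418  -0.1916  0.0779] F [ 1.3 -0.1 -0.1] op 0.01
toolz [ 0.513  0.17  -0.842] lean deg 32.7 heading 0.321 tooly [-0.306  0.952  0.006] yhead 1.882
tcp in rest -0.094 0.0049 0.0779
tip in rest -0.0837 0.0048 0.0619
scene 1150 ((15.300468444824219, 7.335781097412109), (93.58309173583984, 119.96907043457031), 89.81147003173828) [[-0.043, -0.0375, 0.0786], [0.0733, 0.0531, 0.0997]]
  plane [ 0.1408 -0.0034  0.0874]
  left face y= [-0.0105  0.0511] 734 x range [-0.038   0.0701] above: [[-0.0356, 0.0694], [-0.0385, 0.0677], [-0.0383, 0.0687]]
side 1824 ((15.501323699951172, 5.959648132324219), (118.8203353881836, 95.41761779785156), 0.006273066159337759) [[-0.0425, -0.038, 0.0793], [0.0722, 0.0518, 0.0996]]
  plane [ 0.1407 -0.0031  0.088 ]
  left face y= [-0.0041  0.05  ] 1259 x range [-0.0376  0.08  ] above: [[-0.0352, 0.0804], [-0.0378, 0.0655], [-0.0392, 0.0659]]
```

```bash
echo
```

```text
(no output)
```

View pics/scene_a.png

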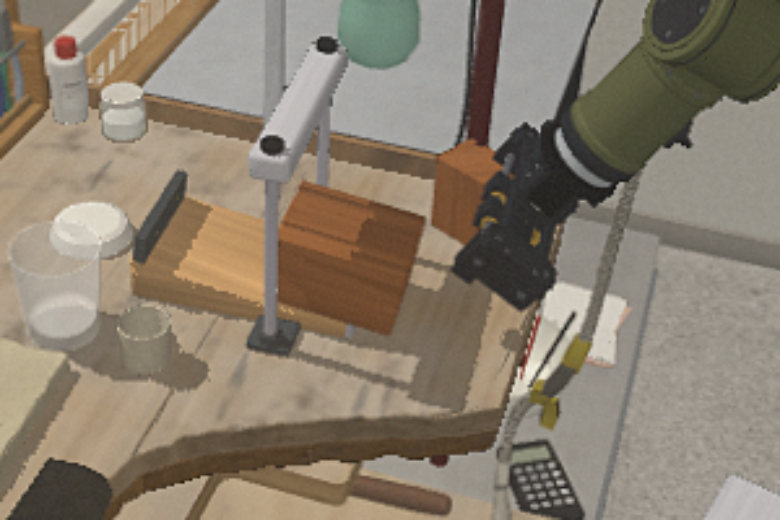

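Call:
carry_out([
  [0.012,0.004,0],
  [0.024,0.008,0],
  [0.032,0.011,0],
  [0.038,0.013,0.001],
  [0.044,0.015,0.002],
  [0.051,0.0175,0.003],
  [0.058,0.02,0.004],
  [0.066,0.0225,0.005],
], roll=[0,0,0,0,0,0,0,0.01])

```text
clock: 14.63
tool_pos: [0.483, -0.166, 0.0799]
eef_rot: [-0.152, 0.948, 0.052, 0.274]
contact_force: [-7.6, -2.1, 5.4]
opening: 0.007
```

```bash
python3 st.py; python3 meas.py b
```

```text
t 14.63 q [ 0.883  1.017 -0.677  2.358  2.897  0.5   -0.426] pos [ 0.483  -0.166   0.0799] F [-7.6 -2.1  5.4] op 0.01
toolz [ 0.503  0.182 -0.845] lean deg 32.3 heading 0.348 tooly [-0.317  0.948  0.016] yhead 1.894
tcp in rest -0.0242 0.008 0.0799
tip in rest -0.014 0.0082 0.0639
scene 1012 ((49.043701171875, 7.588596343994141), (95.58464813232422, 119.20018005371094), 88.17243194580078) [[-0.0092, -0.0371, 0.0836], [0.1074, 0.0537, 0.1038]]
  plane [ 0.1388 -0.0042  0.0874]
  left face y= [-0.0258  0.0516] 639 x range [-0.0041  0.1957] above: [[-0.0002, 0.1826], [-0.0038, 0.1138], [-0.0053, 0.1112]]
side 1655 ((43.10862731933594, 6.114978790283203), (93.33818817138672, 137.98385620117188), 88.20284271240234) [[-0.0155, -0.0375, 0.0827], [0.1109, 0.0515, 0.1051]]
  plane [ 0.1392 -0.005   0.0879]
  left face y= [-0.0274  0.0509] 1286 x range [-0.0004  0.1191] above: [[0.0029, 0.179], [0.0005, 0.1166], [-0.0021, 0.1128]]
```

View pics/scene_b.png

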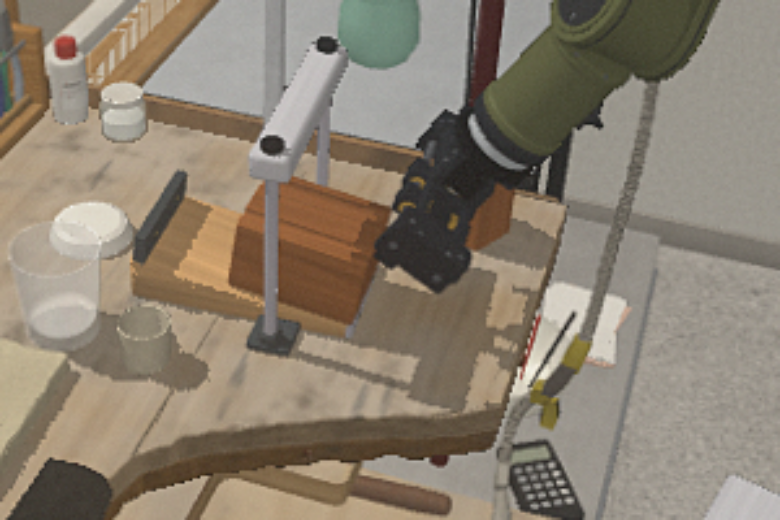

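Call:
carry_out([
  [0.0075,0.001,0.002],
  [0.014,0.002,0.004],
  [0.0205,0.004,0.005],
  [0.026,0.006,0.006],
  [0.032,0.008,0.007],
  [0.038,0.01,0.008],
], roll=[-0.01,-0.02,-0.02,-0.02,-0.02,-0.02])

```text
clock: 15.23
tool_pos: [0.524, -0.1557, 0.0886]
eef_rot: [-0.143, 0.949, 0.049, 0.276]
contact_force: [-3.9, -0.1, -3.5]
opening: 0.005
```

```bash
python3 st.py; python3 meas.py c
```

```text
t 15.23 q [ 0.81   0.99  -0.669  2.282  2.836  0.451 -0.45 ] pos [ 0.524  -0.1557  0.0886] F [-3.9 -0.1 -3.5] op 0.0
toolz [ 0.51   0.172 -0.843] lean deg 32.6 heading 0.325 tooly [-0.299  0.954  0.014] yhead 1.875
tcp in rest 0.0179 0.0044 0.0886
tip in rest 0.0281 0.0044 0.0726
scene 968 ((92.27655029296875, 3.264068603515625), (97.52300262451172, 119.77937316894531), 88.43107604980469) [[0.0342, -0.0402, 0.0896], [0.1504, 0.0503, 0.1097]]
  plane [ 0.1312 -0.0031  0.0888]
  left face y= [-0.0211  0.0494] 720 x range [0.0378 0.1595] above: [[0.0416, 0.1892], [0.0381, 0.1538], [0.0365, 0.1541]]
side 1572 ((83.6734619140625, 3.1960296630859375), (93.4555435180664, 140.6636962890625), 87.96929931640625) [[0.0344, -0.0414, 0.0895], [0.1523, 0.0484, 0.111]]
  plane [ 0.1412 -0.004   0.0878]
  left face y= [-0.0288  0.0492] 1285 x range [0.0418 0.1606] above: [[0.0447, 0.1605], [0.0418, 0.158], [0.0391, 0.1555]]
```

View pics/scene_c.png

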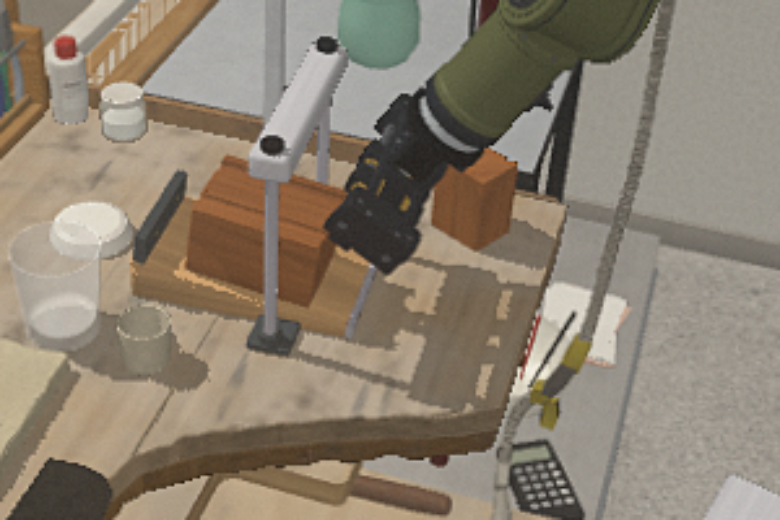

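Call:
carry_out([
  [0.0065,0.0005,0.001],
  [0.012,0.002,0.002],
  [0.017,0.004,0.002],
  [0.021,0.005,0.003],
  [0.024,0.0065,0.003],
], roll=[0,0,0,0,0])

```text
clock: 15.75
tool_pos: [0.5495, -0.1488, 0.0925]
eef_rot: [-0.144, 0.949, 0.048, 0.277]
contact_force: [-6.6, -2.4, 4.3]
opening: 0.007
```

```bash
python3 st.py; python3 meas.py d
```

```text
t 15.75 q [ 0.766  0.979 -0.656  2.229  2.807  0.411 -0.454] pos [ 0.5495 -0.1488  0.0925] F [-6.6 -2.4  4.3] op 0.01
toolz [ 0.512  0.172 -0.841] lean deg 32.7 heading 0.324 tooly [-0.3    0.954  0.012] yhead 1.876
tcp in rest 0.0443 0.0026 0.0925
tip in rest 0.0546 0.0025 0.0765
scene 915 ((118.33973693847656, 2.028583526611328), (95.08883666992188, 121.11841583251953), 87.50192260742188) [[0.061, -0.0431, 0.0932], [0.1771, 0.0478, 0.114]]
  plane [ 0.1385 -0.0074  0.0875]
  left face y= [-0.0184  0.0476] 686 x range [0.0647 0.195 ] above: [[0.069, 0.1952], [0.0668, 0.1829], [0.062, 0.1788]]
side 1559 ((110.25483703613281, 1.2996482849121094), (95.02845764160156, 138.02052307128906), 87.49954986572266) [[0.0593, -0.0439, 0.0924], [0.1774, 0.0464, 0.1143]]
  plane [ 0.1424 -0.0057  0.0876]
  left face y= [-0.0289  0.0482] 1272 x range [0.0662 0.1867] above: [[0.0817, 0.1936], [0.0709, 0.1833], [0.0639, 0.1801]]
```

View pics/side_d.png

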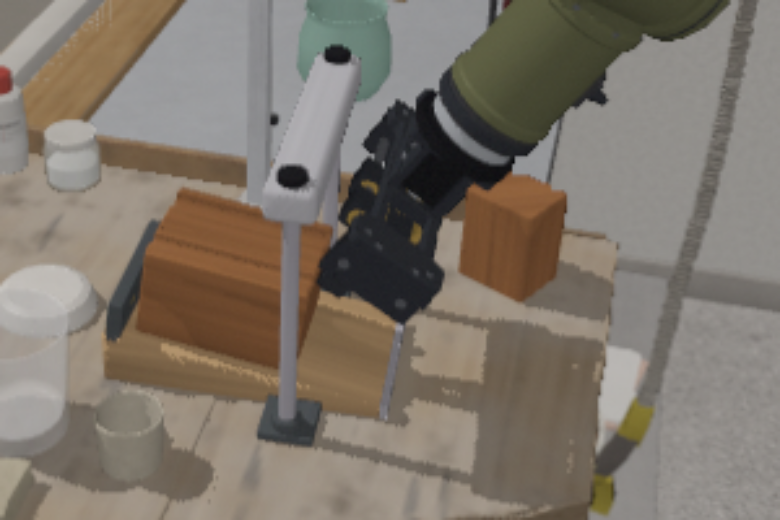

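Call:
carry_out([
  [0.003,0.001,0.0005],
  [0.0045,0.0015,0.0005],
  [0.0045,0.0015,0.0005],
], roll=[0,0,0])

```text
clock: 16.1
tool_pos: [0.5543, -0.1469, 0.0933]
eef_rot: [-0.145, 0.948, 0.048, 0.278]
contact_force: [-5.3, -1.5, 2.4]
opening: 0.005
```

```bash
python3 st.py; python3 meas.py e
```

```text
t 16.1 q [ 0.757  0.977 -0.653  2.219  2.801  0.404 -0.454] pos [ 0.5543 -0.1469  0.0933] F [-5.3 -1.5  2.4] op 0.0
toolz [ 0.513  0.172 -0.841] lean deg 32.8 heading 0.324 tooly [-0.301  0.954  0.012] yhead 1.877
tcp in rest 0.0494 0.0029 0.0933
tip in rest 0.0597 0.0028 0.0773
scene 909 ((124.10382843017578, 3.16229248046875), (96.21932220458984, 120.06201171875), 87.9577865600586) [[0.067, -0.043, 0.0938], [0.1824, 0.048, 0.1143]]
  plane [ 0.1413 -0.004   0.0871]
  left face y= [-0.0232  0.0484] 667 x range [0.0717 0.1922] above: [[0.0882, 0.1951], [0.0859, 0.1869], [0.0699, 0.1843]]
side 1535 ((114.93534851074219, 0.7824058532714844), (93.98918914794922, 135.95602416992188), 88.23770904541016) [[0.0638, -0.0437, 0.0931], [0.1815, 0.0462, 0.1148]]
  plane [ 0.1434 -0.0053  0.0874]
  left face y= [-0.0357  0.0491] 1301 x range [0.0811 0.1943] above: [[0.0816, 0.1935], [0.0814, 0.1873], [0.0814, 0.1841]]
```

```bash
python3 - <<'E'
from h import *
a=.331; o=np.array([.5085,-.1657])
for n in ["scene","side"]:
    s=snapshot(n); P=pts(s); m=(s["range_z"]>0)
    d=P[...,:2]-o; L=np.stack([d@[np.cos(a),np.sin(a)],d@[-np.sin(a),np.cos(a)],P[...,2]],-1)
    dark=(s["img"].max(-1)<75)&m&(L[...,2]>.10)&(L[...,2]<.3)&(L[...,0]<.1)&(abs(L[...,1])<.12)
    q=L[dark]
    for z0 in np.arange(.1,.2,.02):
        k=q[(q[:,2]>=z0)&(q[:,2]<z0+.02)]
        if len(k)>5: print(n,z0.round(2),len(k),"x max",np.percentile(k[:,0],98).round(4),"y",np.percentile(k[:,1],[2,98]).round(3), "yofmax",k[np.argsort(k[:,0])[-4:]].round(3).tolist())
    cv2.imwrite(f"pics/{n}_f.png",cv2.resize(s["img"][150:300,200:400],None,fx=4,fy=4,interpolation=cv2.INTER_CUBIC)[:,:,::-1])
E
```

```text
scene 0.12 118 x max 0.0303 y [-0.007  0.096] yofmax [[0.029, 0.087, 0.138], [0.031, 0.089, 0.138], [0.031, 0.087, 0.139], [0.034, 0.086, 0.135]]
scene 0.14 475 x max 0.0487 y [-0.077  0.099] yofmax [[0.049, 0.087, 0.152], [0.05, 0.085, 0.155], [0.051, 0.089, 0.155], [0.052, 0.087, 0.151]]
scene 0.16 644 x max 0.0421 y [-0.076  0.098] yofmax [[0.045, 0.09, 0.162], [0.045, 0.087, 0.163], [0.046, 0.084, 0.163], [0.047, 0.089, 0.161]]
scene 0.18 263 x max 0.0319 y [-0.083  0.095] yofmax [[0.033, 0.095, 0.181], [0.033, 0.093, 0.182], [0.034, 0.083, 0.183], [0.034, 0.089, 0.182]]
side 0.1 8 x max 0.0534 y [-0.064  0.09 ] yofmax [[-0.002, 0.09, 0.12], [-0.0, 0.09, 0.119], [0.001, 0.087, 0.117], [0.062, -0.089, 0.104]]
side 0.12 186 x max 0.0302 y [-0.004  0.095] yofmax [[0.031, 0.087, 0.138], [0.032, -0.077, 0.138], [0.033, 0.086, 0.138], [0.035, 0.088, 0.14]]
side 0.14 754 x max 0.0485 y [-0.077  0.097] yofmax [[0.051, 0.086, 0.152], [0.052, 0.087, 0.151], [0.052, 0.087, 0.153], [0.053, 0.086, 0.154]]
side 0.16 1107 x max 0.0429 y [-0.077  0.097] yofmax [[0.046, 0.085, 0.163], [0.047, 0.082, 0.162], [0.048, 0.086, 0.161], [0.048, 0.082, 0.16]]
side 0.18 504 x max 0.0328 y [-0.076  0.095] yofmax [[0.035, 0.078, 0.182], [0.035, 0.085, 0.18], [0.035, 0.085, 0.182], [0.036, 0.089, 0.181]]
```

View pics/side_f.png

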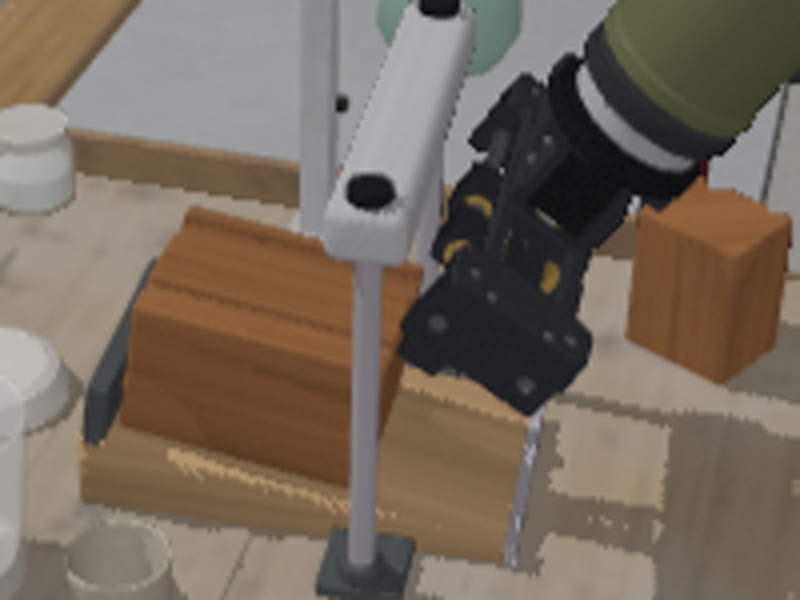

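Call:
carry_out([
  [0.0015,0.0005,0.0],
  [0.003,0.001,0.0005],
  [0.003,0.001,0.0005],
], roll=[0,0,0])

```text
clock: 16.55
tool_pos: [0.5569, -0.1459, 0.0937]
eef_rot: [-0.144, 0.949, 0.049, 0.277]
contact_force: [-5.7, -1.3, 1.1]
opening: 0.008
```

```bash
python3 st.py; python3 meas.py g
```

```text
t 16.55 q [ 0.751  0.975 -0.651  2.213  2.797  0.399 -0.455] pos [ 0.5569 -0.1459  0.0937] F [-5.7 -1.3  1.1] op 0.01
toolz [ 0.512  0.172 -0.841] lean deg 32.7 heading 0.325 tooly [-0.301  0.954  0.012] yhead 1.877
tcp in rest 0.0522 0.003 0.0937
tip in rest 0.0625 0.0029 0.0777
scene 886 ((126.71995544433594, 2.9057083129882812), (93.19285583496094, 120.54750061035156), 87.46546173095703) [[0.0699, -0.0428, 0.0946], [0.1847, 0.0478, 0.1152]]
  plane [ 0.1411 -0.0059  0.0873]
  left face y= [-0.0207  0.0481] 667 x range [0.0856 0.1939] above: [[0.0863, 0.1934], [0.0883, 0.1905], [0.0719, 0.1868]]
side 1520 ((119.21320343017578, 0.8391761779785156), (95.33213806152344, 132.64871215820312), 87.47608184814453) [[0.0668, -0.0441, 0.0944], [0.1844, 0.0468, 0.1153]]
  plane [ 0.1434 -0.0047  0.0875]
  left face y= [-0.0359  0.0492] 1338 x range [0.0814 0.1933] above: [[0.0813, 0.1938], [0.0814, 0.1908], [0.0818, 0.188]]
```

Call:
carry_out([
  [0.001,0.0003,0.0],
  [0.002,0.0007,0.0],
  [0.002,0.0007,0.0],
], roll=[0,0,0])

```text
clock: 16.9
tool_pos: [0.5579, -0.1455, 0.0936]
eef_rot: [-0.144, 0.949, 0.049, 0.277]
contact_force: [-7.4, -2.9, 2.8]
opening: 0.006
```

```bash
python3 st.py
```

```text
t 16.9 q [ 0.748  0.974 -0.649  2.21   2.795  0.396 -0.455] pos [ 0.5579 -0.1455  0.0936] F [-7.4 -2.9  2.8] op 0.01
toolz [ 0.511  0.172 -0.842] lean deg 32.6 heading 0.325 tooly [-0.301  0.954  0.012] yhead 1.876
tcp in rest 0.0533 0.0031 0.0936
tip in rest 0.0636 0.003 0.0776
```

Call:
carry_out([
  [-0.01,-0.003,0],
  [-0.03,-0.01,0],
  [-0.06,-0.02,0],
  [-0.09,-0.03,0.0],
  [-0.12,-0.04,0.01],
  [-0.12,-0.04,0.03],
], roll=[0,0,0,0,0,0])

```text
clock: 17.4
tool_pos: [0.4315, -0.1867, 0.1212]
eef_rot: [-0.141, 0.95, 0.051, 0.273]
contact_force: [-0.6, 0.6, -0.7]
opening: 0.003
```

```bash
python3 st.py; python3 meas.py h; python3 - <<'E'
from h import *
s=snapshot("scene"); P=pts(s)
for q in ["pickle_glass","watch_dish","crucible_cup"]:
    for r in cut_out(s,q)[:1]:
        m=r["region"]&(s["range_z"]>0); print(q,m.sum(),np.percentile(P[m],[2,50,98],axis=0).round(3).tolist())
E
```

```text
t 17.4 q [ 1.008  0.92  -0.711  2.443  2.924  0.452 -0.436] pos [ 0.4315 -0.1867  0.1212] F [-0.6  0.6 -0.7] op 0.0
toolz [ 0.505  0.173 -0.846] lean deg 32.2 heading 0.331 tooly [-0.296  0.955  0.019] yhead 1.872
tcp in rest -0.0797 0.0052 0.1212
tip in rest -0.0695 0.0052 0.1052
scene 926 ((127.08653259277344, 2.350780487060547), (94.56832122802734, 120.0197525024414), 88.52728271484375) [[0.0683, -0.0426, 0.0948], [0.1855, 0.0479, 0.1146]]
  plane [ 0.1385 -0.0057  0.0876]
  left face y= [-0.0205  0.0482] 689 x range [0.086  0.1941] above: [[0.0867, 0.1942], [0.0869, 0.189], [0.0859, 0.1889]]
side 1543 ((126.81820678710938, 1.3512496948242188), (94.90685272216797, 119.93932342529297), 87.4458999633789) [[0.0684, -0.0445, 0.0948], [0.1857, 0.0464, 0.1153]]
  plane [ 0.1414 -0.0045  0.0877]
  left face y= [-0.0351  0.0492] 1326 x range [0.0814 0.1941] above: [[0.0815, 0.195], [0.0815, 0.1905], [0.0815, 0.1881]]
pickle_glass 1496 [[0.672, -0.009, 0.006], [0.702, 0.037, 0.061], [0.75, 0.068, 0.092]]
watch_dish 2276 [[0.564, -0.175, 0.028], [0.624, -0.09, 0.095], [0.689, -0.062, 0.114]]
crucible_cup 476 [[0.6, -0.006, 0.003], [0.62, 0.018, 0.027], [0.646, 0.039, 0.044]]
```

View pics/side_h.png

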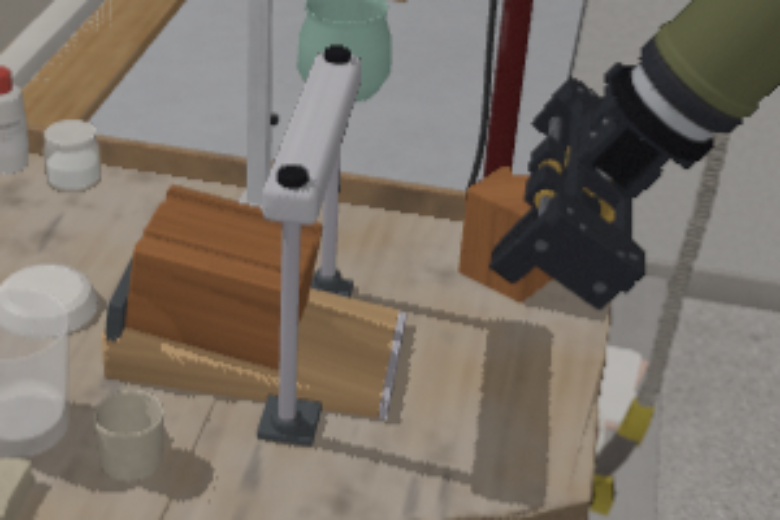

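```bash
python3 -c "
from plant import finish_job
print(finish_job())"
```

```text
the job is handed in; nothing more can be done
None
```

The forming block is lying on the slope, grooved face up and against the stop, and I handed the job in at about 17.6 s of the 46 s allowed.

**How I did it:** The moves offer no tilt command. I commanded out-of-reach heights so that the arm leaned the tool to about 33°, then brought it down in a wrist posture that kept the lean. I slid the block to the steel edge with a low push and tipped it over with a high one. Then I pushed it up the slope under the lamp bar until the force rose at the stop, and backed the tool about 130 mm away.

**Last checks:**

| Check | Measured | Limit |
|---|---|---|
| Top face slope | 0.139 to 0.141, flat on the slope (0.1405) | about 9° |
| Upper end, x | about 0.191 to 0.192 m (fully home is 0.193) | above 0.183 m |
| Off the middle | about 2 mm | 25 mm |
| Turned from square | 0.02 to 0.045 rad, the estimates differ a little | 0.22 rad |
| Force on the tool after backing off | about 1 N, within sensor noise | no contact |

- **Lamp bar:** The gripper body measured about 9 mm from the lamp post shortly before the end. I pushed about 4 mm further after that, so the closest gap was about 5 mm.
- **Glass and cup:** Both measured within about 2 mm of where they started.
- **Dish:** The last network detection of the dish was wrong and marked the block instead. I have only the picture for it, which shows the dish in its original place.

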